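# Check-weigh a welded lug bracket and stow it in the latched cell

## Task

Lift the tall bracket with the window out of the cooling stand, set it down upright on the open bench and let go, then take it the other way round (by its two flat faces) and hang it gently by its window on the scale's hook; let go and wait until it hangs still for a second. Then lift it off the hook and push it upright, fully home, into the empty storage cell, so that the cell's sprung latch snaps back over its foot, and leave everything else where it is.

Things in the scene. Friction and masses are not known exactly. Their poses are not given: they have to be found in the camera images.
- bracket: Bare steel upside-down T, about 0.5 kg (0.42-0.58). Foot 52 (x) x 64 (y) x 10 mm thick; on its middle a flat upright 8 mm thick (x), 44 mm wide (y), top 165 mm above the underside. A window 28 mm wide goes through it along x, 56 to 100 mm up; above it a solid tab (100 to 165 mm) to grip. Same front and back. Origin: centre of the underside, z up. Starts in the stand, axes parallel to it.
- stand: Fixed cooling stand. Floor 5 mm high under the foot, kerb 12 mm high round it (3 mm free), grey post 165 mm tall behind (+x, to 90 mm). Origin: on the bench under the middle of the foot; -x is the open side. To get the bracket out, lift it 20 to 60 mm, move it 50 mm or more to -x (the foot is under the pad), then go higher.
- stand_pad (a point): Middle of the round rubber pad on the stand's post, face towards -x: 34 mm across, 150 mm above the bench, 9 mm behind the stand's middle, so 5 mm behind the bracket's tab. No finger fits behind the tab here: grip it by its narrow edges, 44 mm apart (5 mm of tab shows on each side of the pad).
- scale: Fixed spring scale: foot plate 10 mm high (x -120 to 80, y +-60 mm), column with its front face at x = 5 mm, 250 mm tall, head 70 mm wide; a hook points to -x. Origin: on the bench on the hook's centre plane, z up.
- guard_end (a point): Point midway between the outer ends of the two guard loops of 8 mm rod that run from the scale's column on either side of the hook to x = -144 mm, bars 154 to 194 mm above the bench; 64 mm free between the loops. The 44 mm bracket fits between, but not with fingers at its narrow edges: hold it by its flat faces. Site at x = -140, 174 mm above the bench.
- hook_seat (a point): Flat top of the hook where the upper edge of the window rests: x = -92 mm of the scale, 155 mm above the bench unloaded; moves with the hook, axes as the scale. Flat bar 12 mm wide (y), 8 mm thick; upturned tip 10 mm high, outer end 28 mm beyond the seat; stop 10 mm high 22 mm behind; 44 mm flat between. The carriage ends 72 mm behind the seat. Window goes over the tip, +x, then down.
- hook (a joint): How far the hook is pulled down (m): 0 empty, spring 250 N/m (16 to 23 mm under the bracket), stop at 45 mm; more than 38 mm overloads it.
- empty_cell: The free one of three aluminium storage cells in a row, fixed. Floor 4 mm high, kerb 18 mm high round a pocket 59 (x) x 71 (y) mm, flared above to 28 mm high on three sides. The bracket goes in from above, its x along the cell's x (either way round), foot on the floor. Outside 100 x 100 mm, latch housing to x = 76 mm, latch 57 mm tall. Origin: on the bench under the pocket's middle; latch at +x.
- latch (a joint): The cell's sprung latch (m): 0 closed, grows as it is pushed away to +x, stop at 16 mm. Its steep sloping face lets the foot push it back on the way down (1.5 to 2.7 N at the latch, up to about 12 N of downward push), then it snaps back.
- latch_nose (a point): Lower front edge of the latch's nose, 18 mm from the middle of the cell at +x and 18 mm above the bench when closed; 26 mm wide.
- full_cell_1: Same cell as the empty one, with a plain windowless bracket in it, 157 mm high over all. Fixed; leave alone.
- full_cell_2: As full_cell_1, bracket 145 mm high over all.
- short_bracket: Loose bystander: similar bracket without a window, 90 mm tall, foot 52 x 64 mm. Origin under its middle.
- canister: Loose bystander: grey upright rod canister, 66 mm across, 160 mm tall. Origin under its middle.
- wire_brush: Loose bystander: wire brush lying along its x, wood, 200 x 28 x 40 mm high. Origin under its middle.
- hammer: Loose bystander: hammer lying along its x, 220 mm long.
- jar: Loose bystander: jar, 72 mm across, 90 mm tall. Origin under its middle.
- clamp: Loose bystander: C-clamp lying flat, about 150 x 100 mm, 16 mm high.
- magnet_square: Loose bystander: flat red holding magnet, about 90 x 90 mm, 24 mm high.
Mind the look-alikes: they are no part of the job. Leave any red look-alike of the stand alone.

How it is judged (in metres and radians):
On the way, in this order (a step that is already met when the one before it is completed fails the run):
1. the bracket has been set down upright on the open bench, clear of the stand, and let go (horizontal distance between bracket and stand above 0.07 m and height (world z) of bracket below 0.003 m and angle between bracket's own z axis and vertical below 0.05 rad and linear speed of bracket below 0.02 m/s and contact force between the fingers and bracket below 0.1 N), for 0.1 s.
2. the bracket hangs by its window on the hook, let go, and has hung still for 0.8 s (value of joint hook above 0.012 m and velocity of joint hook between -0.02 and 0.02 m/s and z of bracket in the frame of scale above 0.02 m and contact force between bracket and hook above 2 N and contact force between each of the arm, the fingers and bracket below 0.1 N and contact force between the fingers and hook below 0.1 N and linear speed of bracket below 0.03 m/s and angular speed of bracket below 0.3 rad/s), for 0.8 s.
3. the bracket has been lifted off and the hook is back up, empty (value of joint hook below 0.003 m and contact force between bracket and hook below 0.05 N and horizontal distance between bracket and hook_seat above 0.05 m), for 0.05 s.
At the end, for the whole second after the job is handed in: The bracket stands upright (within 3 degrees), released and at rest in the empty cell, its foot on the cell's floor (within 2.5 mm) and within 7 mm of the middle, the latch closed over the foot (within 3 mm of shut), and the scale's hook is empty and back up (horizontal distance between bracket and empty_cell below 0.007 m and z of bracket in the frame of empty_cell below 0.0065 m and angle between bracket's own z axis and vertical below 0.06 rad and angle between the x axis of bracket and the x axis of empty_cell, either way round below 0.15 rad and value of joint each of latch, hook below 0.003 m and linear speed of bracket below 0.02 m/s and contact force between the fingers and bracket below 0.1 N); the robot touches nothing.
It fails at once if the scale is overloaded (hook pulled down more than 38 mm) (value of joint hook above 0.038 m).
It fails at once if the bracket is tipped over (more than 50 degrees) (angle between bracket's own z axis and vertical above 0.87 rad).
It fails at once if a bystander is moved more than 30 mm (distance of any of short_bracket, canister, wire_brush, hammer, jar, clamp, magnet_square from where it was at the start of the episode above 0.03 m).
It also fails if it takes over 72 s, if anything falls off the work surface, if the arm or the gripper's body presses on something with over 40 N, if the wrist force passes 120 N, or if a joint passes its speed limit or range.

## Robot

A 7-joint arm with a two-finger parallel gripper is mounted at the origin on the work surface. World frame = base frame: x ahead of the robot, y to its left, z up, the work surface at z = 0. Lengths are in mm, angles in rad, forces in N, time in s.
With the tool pointing down it reaches from about 425 to 875 mm from the base axis. Payload 9.9 kg.
Tool frame: the origin (TCP) lies where the fingers leave the gripper's body, on its centre line; the fingertips stand 73 mm ahead of it and the grasp point (between the pads) lies 54 mm ahead of it; z points along the fingers, y is the direction in which the jaws open and shut (so a half turn about z gives the same grasp; the last joint's range is limited). The gripper opens to 85 mm and grips with 20 to 120 N. Pads are 22 mm wide; open, the fingers measure 114 mm over their backs; the gripper's body (76 mm by 85 mm) begins 54 mm behind the grasp point. The pads swing forward as they close: fully open they stand 13 mm farther back than shut.
Start: joints at [-1.245, 0.576, 0.025, 1.437, -0.015, 1.129, -0.057], TCP at [268.932, 619.118, 303.889] pointing down, gripper open.
Joint ranges: [-2.76, 2.76], [-0.34, 2.15], [-1.52, 1.57], [0.19, 2.46], [-1.09, 4.23], [0.17, 1.99], [-2.82, 2.82]. Speed limits (rad/s): [2.22, 2.22, 3.01, 3.01, 3.14, 3.14, 3.14].

## Interface

Orientations are given as a unit quaternion [w, x, y, z].
In Python, from rig import manip, optics gives the robot as it stands. The module is installed in compiled form; this text tells all that it offers.
- The arm moves only by the tool jog_arm, never from a script. Its argument "steps" is a list of rows, each a list of 4 numbers: the shift along the tool's x, y, z in mm, then the turn about the tool's z in rad. In form: [[dx, dy, dz, turn], ...]. A call has 1 to 20 rows; each row is the pose to reach, as a shift and turn from the pose measured when the call began, along the tool's axes at that moment; what a row does not reach only later rows make up. A row lasts 1/8 s, in which the tool goes at most 62.5 mm and 10.7 degrees, less where a joint would pass 70% of its speed; a pose out of reach is approached as far as the arm can. A call with a gripper value outside its range is refused whole. "grip" is the closure in counts, from 0 (fully open) to 255 (shut), set as the call begins (left out, the last holds). The fingers move at their own pace and stop on an object; the grip force is fixed at half the most. Time passes only in rows, so rows that repeat a pose let the fingers close. It gives the time, the measured TCP pose, the force and the opening at its end, in the units of the state.
- manip.get_state(): the state, without advancing time (a new reading comes with each control period).
- optics.snapshot(name): name is "scene" or "top" or "wrist"; returns the picture (384x512x3 uint8, red, green, blue); there is no depth.
- optics.camera_params(name): a dict with "vertical_fov" (degrees; the focal length in pixels is half the picture's height over the tangent of half this angle, whatever the lens; pixels are square), "cx", "cy" (the principal point, pixels), "R" (3x3) and "t" (3): a world point X has camera coordinates R X + t. Camera axes: x right, y down, z forward; pixel columns grow to the right and rows downward; lengths in mm; the calibration is good to about 2 mm. A picture is of the moment at which its call begins: read the wrist's pose just before it. camera_params takes no time and is no camera call; for the wrist camera it gives the pose at the moment of the call.
- manip.finish_job(): hands the job in, once; it reports no verdict.
Trained networks look in the newest picture that a camera, given by its name, has taken for a name from the list of things; names that differ only in an ending like _2 or _b are one class to them, and where a whole thing is asked for, a point or a joint stands for the part that bears it (a point fixed in the world has none). Each returns a list of dicts, best first, with "p" (0 to 1); they miss things now and then, are a little off and sometimes report something else, mostly with a low value. They report only what shows in the picture. A call takes as long as a camera call. They do not tell look-alikes from the thing itself.
- optics.spot_in(camera, name): "extent" ([left, top, right, bottom] in pixels, round what is visible of it).
- optics.trace(camera, name): "pixels" (384x512 bool, what is visible of it) and "extent" ([left, top, right, bottom] in pixels, round what is visible of it).
- optics.mark_of(camera, name): "pixel" ([column, row] in pixels: a listed point, or the origin of a listed thing).
The state is a dict: "time": time; "joints": joint angles; "dq": joint speeds; "effort": joint torques, N m; "position": TCP position; "orientation": TCP orientation; "ft_force": force on the tool from outside, world axes, zero at the start; "torque": the same for the moment, N m; "grip_width": opening from 0.0 (shut) to 1.0 (fully open).
Only numpy, scipy, OpenCV 4.12 (cv2) and the standard library are available. Lean on these libraries where they do the work, as an engineer would, in place of code of your own. Each camera call takes 0.05 s, during which the arm holds its last target.

## Working session

There is one attempt and no reset: what is moved stays moved. The work goes in short steps, Python scripts to look and compute and a tool call to move; the robot and the scene stay as the last step left them, time stands still between calls to the robot, and variables do not carry over. Pictures are saved under pics/ and viewed, and the job is handed in when it is done.

Besides the shell and the picture viewer there is one more tool, called after "Emit:" by a JSON object that holds its "op" and its "data". jog_arm: Moves the arm, as the interface text tells. Its arguments: {"type":"object","properties":{"steps":{"type":"array"},"grip":{"type":"number"}},"required":["steps"]}

```bash
mkdir -p pics; ls; python3 - <<'E'
from rig import manip, optics
import cv2
print(manip.get_state())
for n in ["scene","top","wrist"]:
    im=optics.snapshot(n); cv2.imwrite(f"pics/{n}0.png",cv2.resize(im[:,:,::-1],(800,600),interpolation=cv2.INTER_CUBIC))
    print(n,optics.camera_params(n))
    for k in ["bracket","stand","stand_pad","scale","guard_end","hook_seat","empty_cell","latch_nose"]:
        r=optics.mark_of(n,k)
        print(k,[(round(d["p"],2),[round(float(v),1) for v in d["pixel"]]) for d in r][:4])
E
```

```text
pics
{'time': 0.0, 'joints': array([-1.24479619,  0.57652895,  0.02481648,  1.43794965, -0.01498188,
        1.12896214, -0.05646702]), 'dq': array([ 0.0007679 , -0.00043527, -0.00111559, -0.00162935,  0.00106827,
        0.00037627,  0.00022877]), 'effort': array([ 1.01286241e-03, -7.65772176e+01,  2.25049071e+00, -2.85975337e+01,
        1.52211555e-02,  1.28873342e-02, -4.37029357e-06]), 'position': array([268.7818746 , 618.80580071, 303.02934999]), 'orientation': array([-1.25699747e-04,  2.03421554e-01,  9.79090894e-01, -8.22402669e-04]), 'ft_force': array([-0.60356114,  0.61670816, -0.13496858]), 'torque': array([ 0.08952694, -0.05183106,  0.00860488]), 'grip_width': 0.9985789769815662}
scene {'vertical_fov': 54.860769864665286, 'cx': 261.19935052445356, 'cy': 196.09409744736269, 'R': array([[ 0.00262391,  0.9999219 , -0.01221896],
       [ 0.70301724, -0.01053432, -0.71109478],
       [-0.71116796, -0.00672429, -0.70298998]]), 't': array([  65.22216374, -261.699614  , 1681.07274929])}
bracket [(0.9, [206.6, 216.5])]
stand [(0.79, [138.8, 260.7]), (0.77, [205.8, 217.2])]
stand_p
[... 795 characters left out ...]
0.86, [372.6, 141.5]), (0.67, [314.8, 201.7])]
scale [(0.88, [126.6, 203.7])]
guard_end [(0.66, [190.8, 157.5]), (0.59, [155.2, 202.4])]
hook_seat [(0.59, [141.8, 200.9])]
empty_cell [(0.7, [189.7, 164.4])]
latch_nose [(0.52, [187.6, 155.9])]
wrist {'vertical_fov': 65.18047262949227, 'cx': 254.26654761325025, 'cy': 190.75960078651585, 'R': array([[ 3.98760679e-01,  9.17054983e-01, -2.80434584e-04],
       [ 8.75202063e-01, -3.80470517e-01,  2.98770035e-01],
       [ 2.73881853e-01, -1.19383179e-01, -9.54325095e-01]]), 't': array([-674.45061213,  -39.42554933,  379.99171538])}
bracket []
stand []
stand_pad []
scale [(0.85, [149.7, 349.1])]
guard_end []
hook_seat []
empty_cell []
latch_nose []
```

View pics/scene0.png

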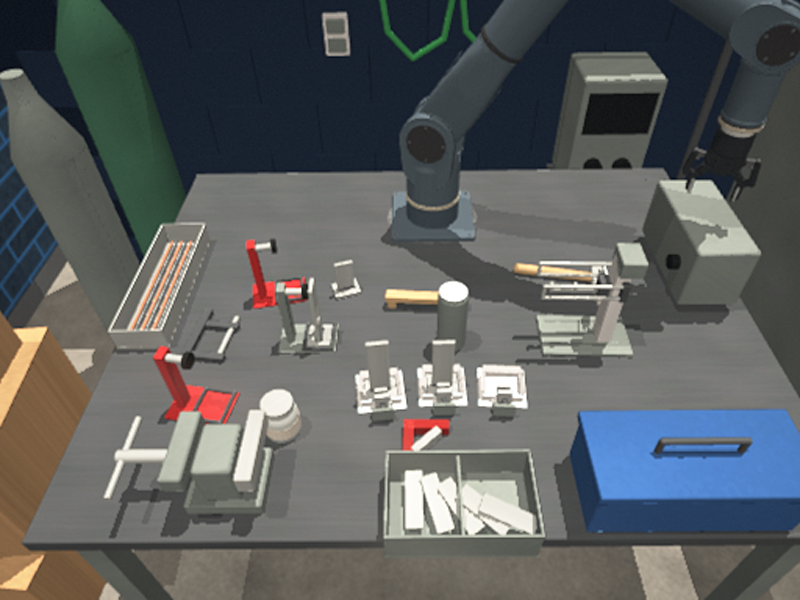

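View pics/top0.png

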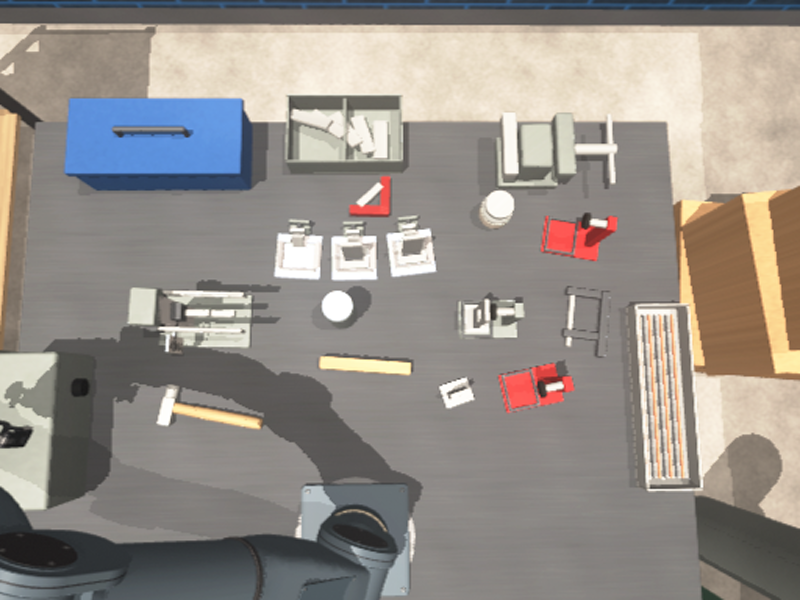

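View pics/wrist0.png

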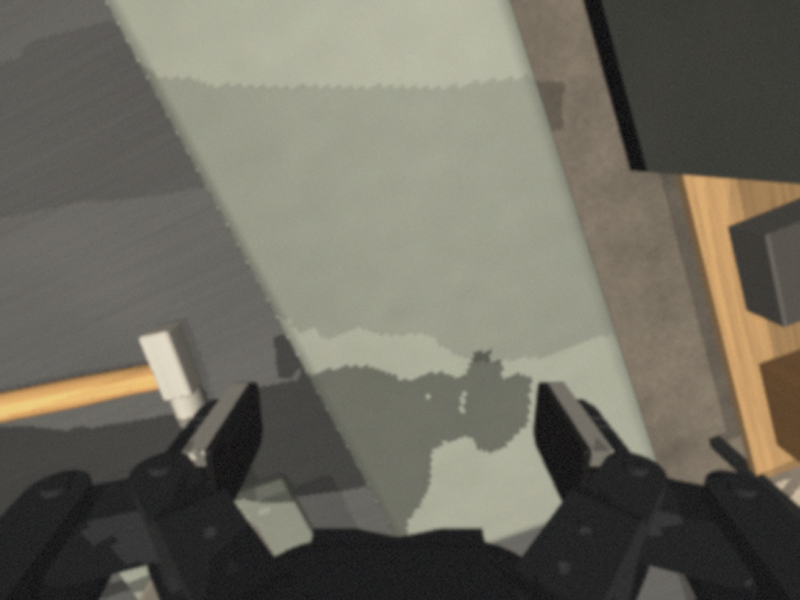

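```bash
cat > h.py <<'E'
import numpy as np, cv2
from rig import manip, optics
def K(p):
    f=192/np.tan(np.radians(p["vertical_fov"])/2); return np.array([[f,0,p["cx"]],[0,f,p["cy"]],[0,0,1]])
def ray(p,px):
    d=p["R"].T@np.linalg.inv(K(p))@np.array([px[0],px[1],1.]); return -p["R"].T@p["t"], d/np.linalg.norm(d)
def plane(p,px,z):
    o,d=ray(p,px); return o+d*(z-o[2])/d[2]
def tri(obs):
    A=np.zeros((3,3));b=np.zeros(3)
    for p,px in obs:
        o,d=ray(p,px);M=np.eye(3)-np.outer(d,d);A+=M;b+=M@o
    X=np.linalg.solve(A,b)
    return X,[float(np.linalg.norm((np.eye(3)-np.outer(d,d))@(X-o))) for o,d in [ray(p,px) for p,px in obs]]
def proj(p,X):
    c=K(p)@(p["R"]@np.asarray(X)+p["t"]); return c[:2]/c[2]
E
python3 - <<'E'
from h import *
np.set_printoptions(precision=1,suppress=True)
S=optics.camera_params("scene");T=optics.camera_params("top")
L={"stand":((205.8,217.2),(307,201.3),0),"bracket":((206.6,216.5),(305.1,202.6),5),"pad":((195.9,185.8),(314.8,201.7),150),
"guard":((346.2,178.8),(155.2,202.4),174),"scale":((383.6,214),(126.6,203.7),0),"seat":((358.8,182.5),(141.8,200.9),155),"cell":((319.3,249.3),(189.7,164.4),0),"nose":((321.9,251.4),(187.6,155.9),18)}
for k,(a,b,z) in L.items(): print(k,*tri([(S,a),(T,b)]),plane(S,a,z),plane(T,b,z))
for n in ["short_bracket","canister","wire_brush","hammer","jar"]:
    r=optics.mark_of("top",n)
    print(n,[(round(d["p"],2),d["pixel"],plane(T,d["pixel"],0)) for d in r][:3])
E
```

```text
stand [ 482.1 -275.6    6.1] [9.00494298366908, 9.004942983669089] [ 477.3 -267.7    0. ] [ 483.5 -285.6    0. ]
bracket [ 477.8 -271.1    4.9] [6.825501767762196, 6.825501767762208] [ 478.4 -264.1    5. ] [ 478.3 -277.9    5. ]
pad [ 465.6 -287.1  145.6] [1.7829757920383533, 1.7829757920382954] [ 470.5 -284.   150. ] [ 465.3 -288.1  150. ]
guard [465.2 216.2 169.2] [1.9742906696176685, 1.9742906696176474] [470.2 216.7 174. ] [464.4 213.1 174. ]
scale [480.8 361.8   9.6] [11.379884630616573, 11.379884630616433] [470.5 378.3   0. ] [480.  352.9   0. ]
seat [471.4 259.8 157.7] [0.9936159242693406, 0.9936159242693964] [468.3 261.9 155. ] [471.6 259.5 155. ]
cell [621.2 131.2  -7. ] [2.813737228277559, 2.813737228277589] [626.7 127.   -0. ] [620. 133.   0.]
nose [647.2 135.1  16.1] [3.4392008442757063, 3.439200844275725] [648.9 131.2  18. ] [647.1 138.3  18. ]
short_bracket [(0.75, [229.2, 162.9], array([624.7,  -8.5,   0. ])), (0.49, [293.1, 249.8], array([ 312.9, -231.9,    0. ]))]
canister [(0.64, [219.8, 200.8], array([487.7,  24.9,   0. ]))]
wire_brush [(0.91, [231.2, 233.6], array([371.5, -15.3,   0. ]))]
hammer [(0.89, [136.1, 263.1], array([273.3, 313.2,   0. ])), (0.59, [292.5, 251.7], array([ 306.4, -229.7,    0. ])), (0.27, [314.3, 202.0], array([ 480.8, -311.6,    0. ]))]
jar [(0.6, [318.2, 138.0], array([ 715.5, -333.1,    0. ])), (0.6, [235.0, 235.1], array([366.1, -28.7,   0. ]))]
```

Emit:
{"op": "jog_arm", "data": {"steps": [[-20,-15,-40,0],[-65,-50,-80,-0.1],[-110,-90,-97,-0.2],[-155,-125,-97,-0.3],[-200,-165,-97,-0.41],[-245,-200,-97,-0.41],[-295,-240,-97,-0.41],[-330,-270,-97,-0.41],[-339,-277,-97,-0.41],[-339,-277,-97,-0.41]]}}

```text
time: 2.85
position: [469.6, 229.8, 401.0]
orientation: [0.0, 0.0, 1.0, 0.0]
ft_force: [-0.5, 0.4, 0.0]
grip_width: 1.004
```

```bash
cat > look.py <<'E'
import sys
from h import *
np.set_printoptions(precision=1,suppress=True)
tag=sys.argv[1]; names=sys.argv[2:]
s=manip.get_state(); P=optics.camera_params("wrist"); im=optics.snapshot("wrist")
print(s["time"],s["position"],s["joints"].round(2),s["grip_width"].__round__(3),s["ft_force"])
import pickle; pickle.dump((P,im,s),open(f"pics/{tag}.pkl","wb"))
Z={"bracket":5,"stand":0,"stand_pad":150,"scale":0,"guard_end":174,"hook_seat":155,"empty_cell":0,"latch_nose":18}
for n in names:
    for d in optics.mark_of("wrist",n)[:3]: print(n,round(d["p"],2),np.array(d["pixel"]),plane(P,d["pixel"],Z.get(n,0)))
cv2.imwrite(f"pics/{tag}.png",cv2.resize(im[:,:,::-1],(800,600),interpolation=cv2.INTER_CUBIC))
E
python3 look.py w1 scale guard_end hook_seat
```

```text
2.85 [469.6 229.8 401. ] [-0.6  0.3  0.1  1.7 -0.   1.2  1. ] 1.004 [-0.5  0.4  0. ]
scale 0.89 [331.4 151.9] [477.1 351.    0. ]
hook_seat 0.68 [284.6 177.6] [477.8 262.2 155. ]
```

View pics/w1.png

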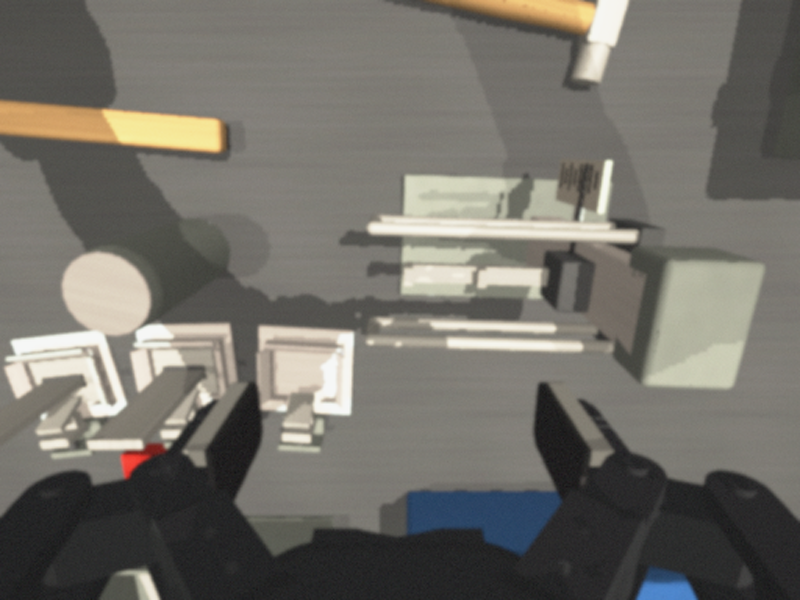

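```bash
python3 - <<'E'
import pickle
from h import *
np.set_printoptions(precision=1,suppress=True)
P,im,s=pickle.load(open("pics/w1.pkl","rb"))
c=im[100:250,215:505]; cv2.imwrite("pics/w1s.png",cv2.resize(c[:,:,::-1],None,fx=2.75,fy=2.75,interpolation=cv2.INTER_CUBIC))
c=im[195:300,150:260]; cv2.imwrite("pics/w1c.png",cv2.resize(c[:,:,::-1],None,fx=5,fy=5,interpolation=cv2.INTER_CUBIC))
E
```

```text
(no output)
```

View pics/w1s.png

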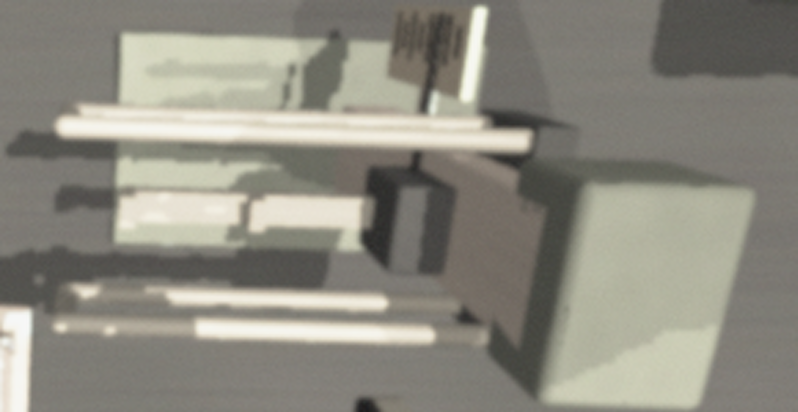

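View pics/w1c.png

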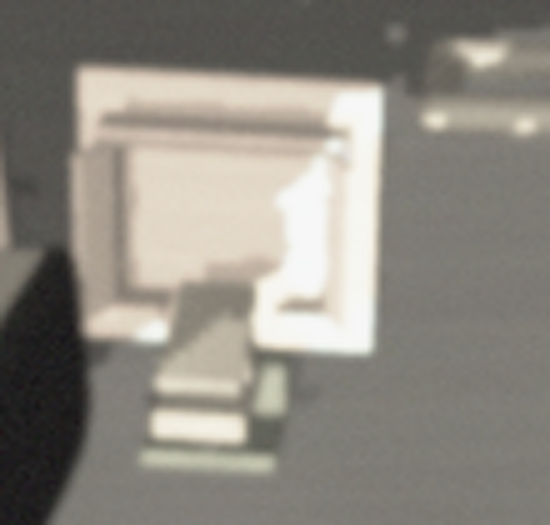

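```bash
python3 - <<'E'
import pickle
from h import *
np.set_printoptions(precision=1,suppress=True)
P,im,s=pickle.load(open("pics/w1.pkl","rb"))
f=lambda u,v:(215+u/2.75,100+v/2.75)
g=lambda u,v:(150+u/5,195+v/5)
for n,u,v,z in [("nearG end",60,127,192),("nearG root",532,142,192),("farG end",60,326,192),("farG root",488,335,192),
 ("nearlow end",80,108,156),("farlow end",70,290,156),("nearlow root",490,122,156),("farlow root",455,302,156),
 ("hook end low x",118,193,165),("hook end hi x",118,228,165),("stop?",247,212,160),("carr",370,198,155),("plate",122,33,10),("plate",116,243,10),("carr front",365,235,155),
 ("head",590,185,250),("head",752,190,250),("head",545,400,250),("head",698,408,250)]:
    print(n,plane(P,f(u,v),z))
for n,u,v,z in [("TL",78,68,28),("TR",382,80,28),("BR",374,352,28),("BL",85,345,18),("floorTL",130,145,4),("floorBL",128,290,4),("floorTR",325,155,4),("nose L",160,380,57),("nose R",240,390,57)]:
    print(n,plane(P,g(u,v),z))
E
```

```text
nearG end [437.6 212.9 192. ]
nearG root [443.  373.5 192. ]
farG end [510.4 211.6 192. ]
farG root [514.1 368.2 192. ]
nearlow end [436.1 218.6 156. ]
farlow end [509.6 213.7 156. ]
nearlow root [441.6 374.9 156. ]
farlow root [515.  370.7 156. ]
hook end low x [467.1 233.  165. ]
hook end hi x [480.9 233.  165. ]
stop? [475.9 283.3 160. ]
carr [471.6 332.3 155. ]
plate [415.4 236.8  10. ]
plate [534.1 233.7  10. ]
carr front [486.8 331.7 155. ]
head [444.6 361.3 250. ]
head [446.1 406.  250. ]
head [510.1 359.2 250. ]
head [512.8 405.3 250. ]
TL [561.8  89.2  28. ]
TR [565.9 184.9  28. ]
BR [663.6 179.4  28. ]
BL [666.8  79.4  18. ]
floorTL [598.7  96.7   4. ]
floorBL [653.5  91.7   4. ]
floorTR [602.4 162.5   4. ]
nose L [655.9 114.9  57. ]
nose R [659.6 139.9  57. ]
```

Emit:
{"op": "jog_arm", "data": {"steps": [[-5,-40,0,0.1],[-8,-95,0,0.27],[-8,-150,0,0.44],[-8,-205,0,0.61],[-8,-260,0,0.78],[-8,-315,0,0.95],[-8,-370,15,1.12],[-8,-420,35,1.29],[-8,-460,60,1.45],[-8,-480,70,1.57],[-8,-480,70,1.57],[-8,-480,70,1.57]]}}

```text
time: 4.55
position: [478.9, -246.9, 330.8]
orientation: [-0.0, 0.704, 0.71, 0.0]
ft_force: [0.2, 0.6, 0.0]
grip_width: 0.998
```

```bash
python3 look.py w2 bracket stand stand_pad; python3 - <<'E'
import pickle
from h import *
P,im,s=pickle.load(open("pics/w2.pkl","rb"));print(s["orientation"])
E
```

```text
4.55 [ 478.9 -246.9  330.8] [ 0.   0.4  0.6  1.8 -0.2  1.1  0.7] 0.998 [0.2 0.6 0. ]
bracket 0.86 [254.2 175.9] [ 479.5 -273.6    5. ]
stand 0.79 [142.3 234.3] [ 316.2 -364.4    0. ]
stand_pad 0.8 [250.4 225.6] [ 476.  -282.8  150. ]
stand_pad 0.65 [496.    8.6] [ 656.4 -107.7  150. ]
[-4.09460983e-04  7.04304907e-01  7.09897408e-01  3.15449567e-04]
```

View pics/w2.png

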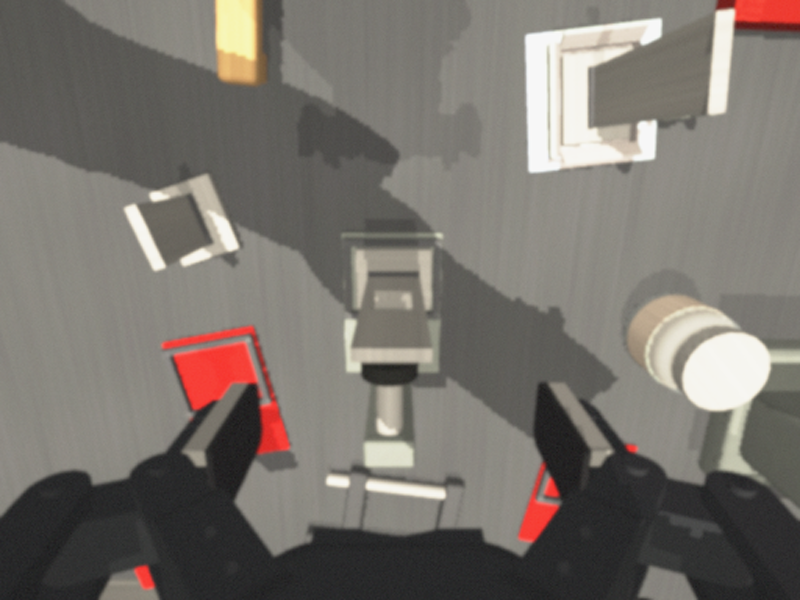

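```bash
python3 - <<'E'
import pickle
from h import *
np.set_printoptions(precision=1,suppress=True)
P,im,s=pickle.load(open("pics/w2.pkl","rb"))
c=im[140:270,200:300]; cv2.imwrite("pics/w2c.png",cv2.resize(c[:,:,::-1],None,fx=5,fy=4.6,interpolation=cv2.INTER_CUBIC))
f=lambda u,v:(u/1.5625,v/1.5625)
for n,u,v,z in [("tab near L",353,347,170),("tab near R",430,345,170),("tab far R",431,361,170),("tab far L",353,363,170),("kerb L",342,235,12),("kerb R",441,235,12),("post L",365,443,165),("post R",413,443,165)]:
    print(n,plane(P,f(u,v),z))
E
```

```text
tab near L [ 455.8 -270.9  170. ]
tab near R [ 496.8 -269.5  170. ]
tab far R [ 497.6 -278.8  170. ]
tab far L [ 455.6 -280.3  170. ]
kerb L [ 433.2 -237.9   12. ]
kerb R [ 515.7 -237.3   12. ]
post L [ 461.1 -333.7  165. ]
post R [ 489.1 -333.5  165. ]
```

View pics/w2c.png

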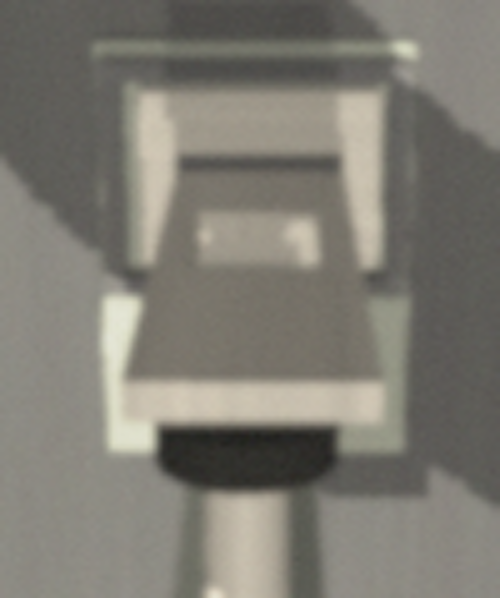

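Emit:
{"op": "jog_arm", "data": {"steps": [[-15,-2,20,0],[-23.5,-3,65,0],[-23.5,-3,105,0],[-23.5,-3,127,0],[-23.5,-3,130,0],[-23.5,-3,130,0]]}}

```text
time: 5.5
position: [476.2, -270.8, 201.9]
orientation: [0.0, 0.705, 0.71, 0.001]
ft_force: [-0.1, 0.3, -0.3]
grip_width: 1.0
```

```bash
python3 look.py w3 
```

```text
5.5 [ 476.2 -270.8  201.9] [ 0.1  0.6  0.5  1.9 -0.3  0.8  0.8] 1.0 [-0.1  0.3 -0.3]
```

View pics/w3.png

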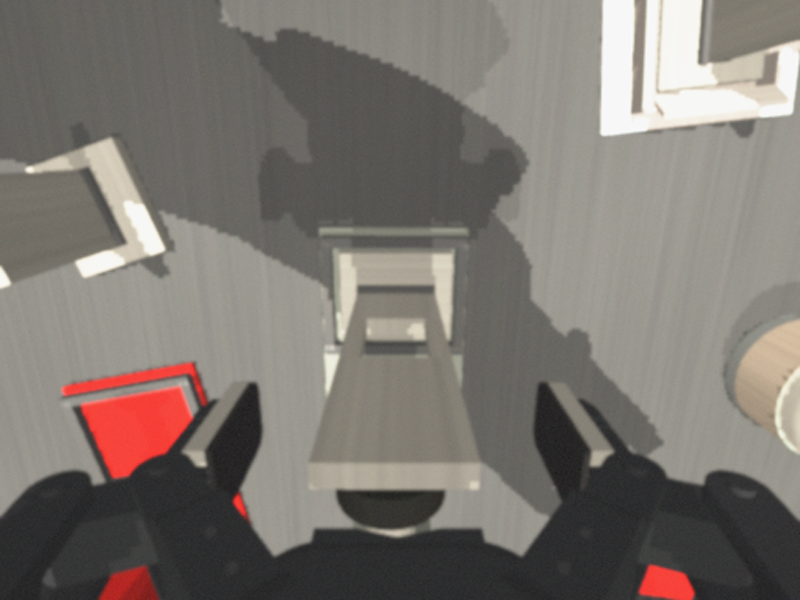

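Emit:
{"op": "jog_arm", "data": {"steps": [[0,0,0,0],[0,0,0,0],[0,0,0,0],[0,0,0,0],[0,0,0,0],[0,0,0,0]], "grip": 255}}

```text
time: 6.3
position: [476.2, -271.1, 202.9]
orientation: [0.001, 0.705, 0.709, 0.001]
ft_force: [-2.1, 1.1, 7.3]
grip_width: 0.503
```

```bash
python3 look.py w4 
```

```text
6.3 [ 476.2 -271.1  202.9] [ 0.1  0.6  0.5  1.9 -0.3  0.8  0.8] 0.503 [-2.1  1.1  7.3]
```

View pics/w4.png

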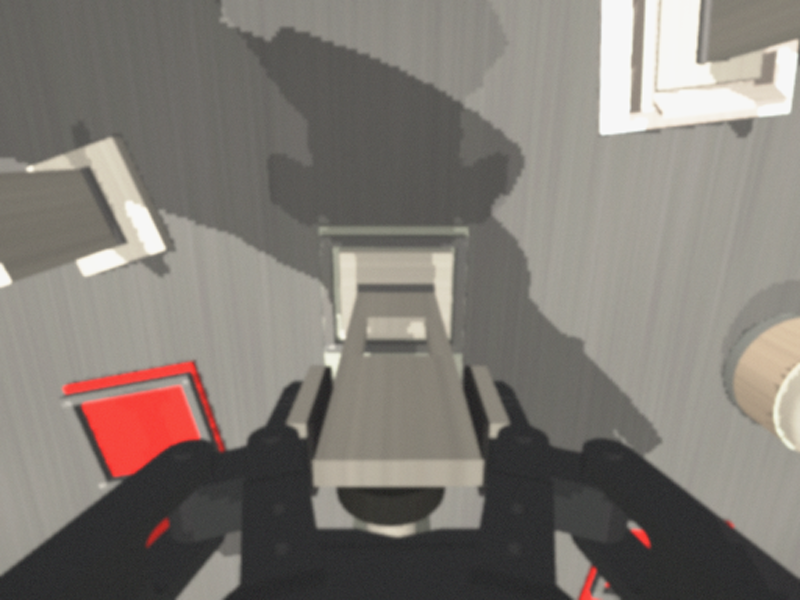

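Emit:
{"op": "jog_arm", "data": {"steps": [[0,0,-8,0],[0,0,-22,0],[0,0,-35,0],[10,0,-36,0],[35,0,-36,0],[70,0,-36,0],[105,0,-36,0],[135,0,-36,0],[150,0,-36,0],[150,0,-36,0]]}}

```text
time: 7.6
position: [475.1, -120.2, 238.9]
orientation: [0.001, 0.704, 0.71, 0.001]
ft_force: [0.1, -0.4, -6.0]
grip_width: 0.504
```

```bash
python3 look.py w5; python3 - <<'E'
from h import *
im=optics.snapshot("scene"); cv2.imwrite("pics/s5.png",cv2.resize(im[100:290,120:420,::-1],(800,507),interpolation=cv2.INTER_CUBIC))
E
```

```text
7.6 [ 475.1 -120.2  238.9] [-0.2  0.4  0.5  2.  -0.3  0.8  0.5] 0.504 [ 0.1 -0.4 -6. ]
```

View pics/w5.png

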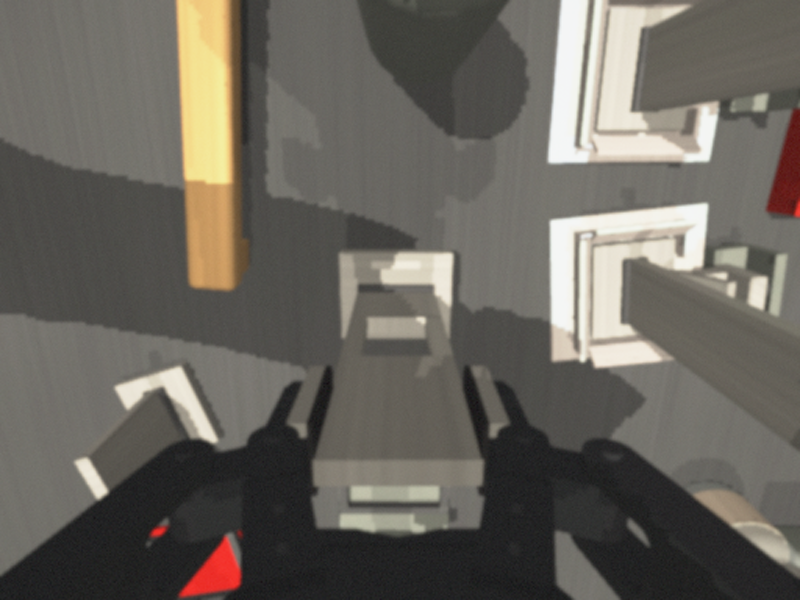

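View pics/s5.png

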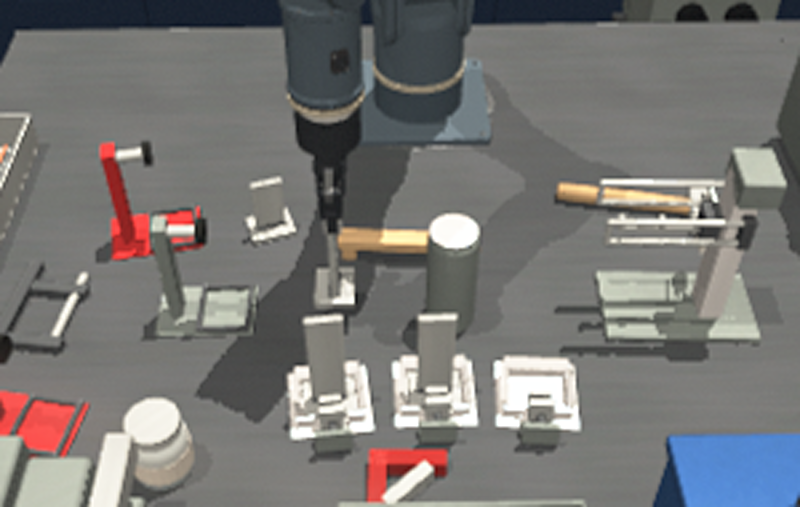

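Emit:
{"op": "jog_arm", "data": {"steps": [[0,0,15,0],[0,0,29,0],[0,0,37,0],[0,0,39,0],[0,0,40,0],[0,0,40,0]]}}

```text
time: 8.45
position: [475.4, -122.2, 199.3]
orientation: [0.002, 0.705, 0.709, 0.001]
ft_force: [0.3, -0.1, -6.0]
grip_width: 0.507
```

Emit:
{"op": "jog_arm", "data": {"steps": [[0,0,0.7,0],[0,0,1.4,0],[0,0,2,0],[0,0,2,0]]}}

```text
time: 8.95
position: [475.5, -122.3, 197.9]
orientation: [0.002, 0.705, 0.709, 0.001]
ft_force: [-2.6, 0.7, 4.9]
grip_width: 0.504
```

Emit:
{"op": "jog_arm", "data": {"steps": [[0,0,0,0],[0,0,0,0],[0,0,0,0],[0,0,0,0],[0,0,-15,0],[0,0,-45,0],[0,0,-85,0],[0,0,-110,0],[0,0,-110,0]], "grip": 0}}

```text
time: 10.07
position: [475.7, -122.7, 310.4]
orientation: [0.003, 0.705, 0.709, 0.003]
ft_force: [-0.4, 0.3, -1.2]
grip_width: 0.998
```

```bash
python3 look.py w6 bracket
```

```text
10.075 [ 475.7 -122.7  310.4] [-0.3  0.3  0.6  1.9 -0.2  0.9  0.4] 0.998 [-0.4  0.3 -1.2]
bracket 0.55 [254.7 161.5] [ 479.4 -125.9    5. ]
bracket 0.55 [259.   28.2] [483.3  26.    5. ]
```

View pics/w6.png

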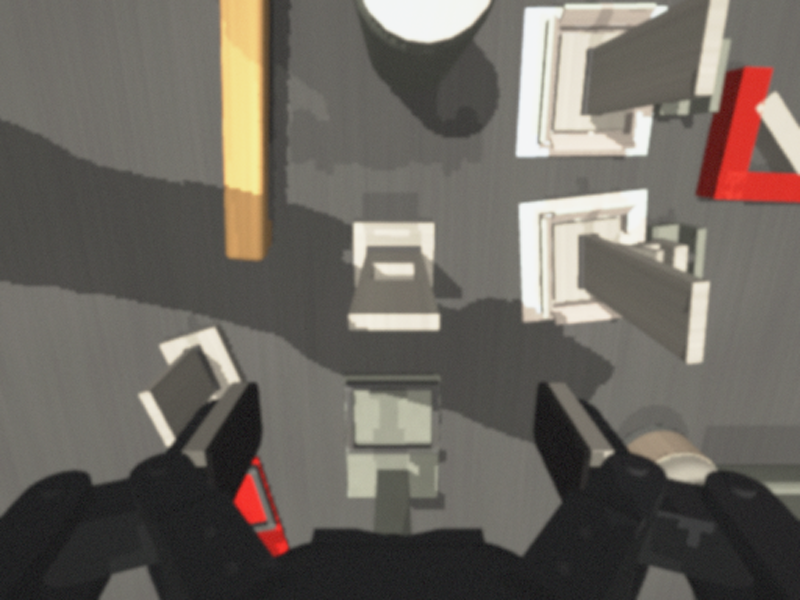

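```bash
python3 - <<'E'
import pickle
from h import *
np.set_printoptions(precision=1,suppress=True)
P,im,s=pickle.load(open("pics/w6.pkl","rb"))
f=lambda u,v:(u/1.5625,v/1.5625)
for u,v,z in [(349,314.5,165),(440,314.5,165),(439,329,165),(348,329,165),(354,223,10),(434,223,10)]:
    print(plane(P,f(u,v),z))
print(s["orientation"])
from scipy.spatial.transform import Rotation as R
q=s["orientation"];print(R.from_quat(q,scalar_first=True).as_matrix())
E
```

```text
[ 453.8 -123.2  165. ]
[ 498.1 -123.1  165. ]
[ 497.9 -130.6  165. ]
[ 453.1 -130.7  165. ]
[ 444.6 -101.5   10. ]
[ 507.6 -101.3   10. ]
[0.  0.7 0.7 0. ]
[[-0.  1.  0.]
 [ 1.  0. -0.]
 [-0.  0. -1.]]
```

Emit:
{"op": "jog_arm", "data": {"steps": [[-2,0,0,-0.17],[-4.5,0,0,-0.35],[-4.5,0,0,-0.53],[-4.5,0,0,-0.71],[-4.5,0,0,-0.89],[-4.5,0,0,-1.07],[-4.5,0,0,-1.25],[-4.5,0,0,-1.43],[-4.5,0,15,-1.57],[-4.5,0,55,-1.57],[-4.5,0,90,-1.57],[-4.5,0,108,-1.57],[-4.5,0,110,-1.57],[-4.5,0,110,-1.57]]}}

```text
time: 11.92
position: [475.4, -126.8, 198.3]
orientation: [0.002, -0.002, 1.0, -0.0]
ft_force: [0.2, -0.3, 0.1]
grip_width: 0.998
```

```bash
python3 look.py w7; python3 -c "
from h import *
print(manip.get_state()['orientation'])"
```

```text
11.925 [ 475.4 -126.8  198.3] [ 0.1  0.5  0.1  2.  -0.1  0.7  1.9] 0.998 [ 0.2 -0.3  0.1]
[ 2.62012293e-03 -2.47055801e-03  9.99993469e-01 -3.04682803e-04]
```

View pics/w7.png

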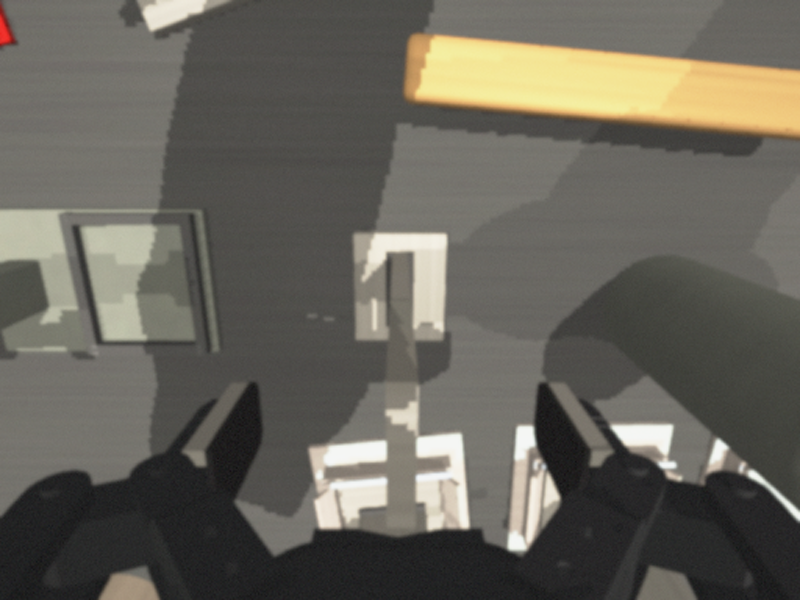

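Emit:
{"op": "jog_arm", "data": {"steps": [[0,0,0,0],[0,0,0,0],[0,0,0,0],[0,0,0,0],[0,0,0,0],[0,0,0,0],[0,0,0,0],[0,0,0,0]], "grip": 255}}

```text
time: 12.98
position: [475.7, -126.6, 198.7]
orientation: [0.003, -0.003, 1.0, -0.0]
ft_force: [-0.5, 2.7, 3.8]
grip_width: 0.084
```

```bash
python3 look.py w8
```

```text
12.975 [ 475.7 -126.6  198.7] [ 0.1  0.5  0.1  2.  -0.1  0.7  1.9] 0.084 [-0.5  2.7  3.8]
```

View pics/w8.png

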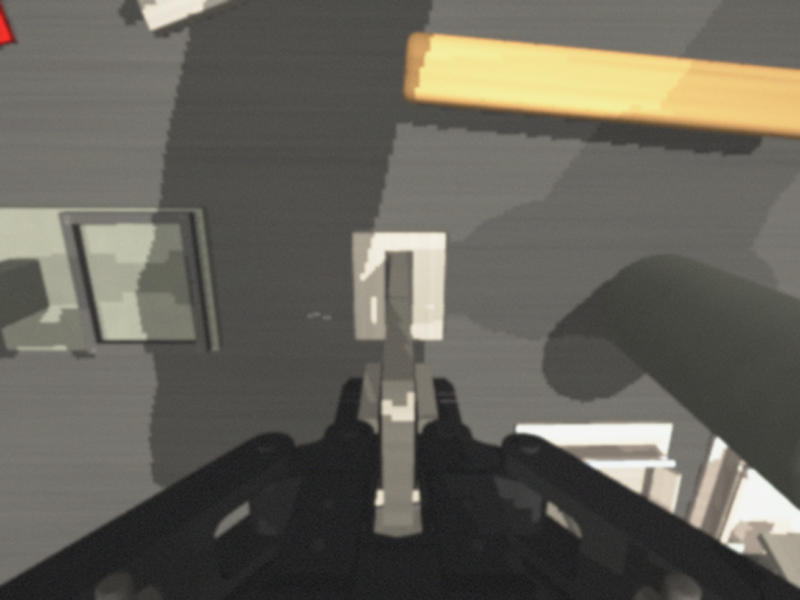

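Emit:
{"op": "jog_arm", "data": {"steps": [[0,0,-15,0],[0,0,-60,0],[0,0,-110,0],[0,0,-160,0],[0,10,-188,0],[1,45,-190,0.03],[1,90,-190,0.03],[1,140,-190,0.03],[1,190,-190,0.03],[1,235,-190,0.03],[1,275,-190,0.03],[1,302,-190,0.03],[1,312,-190,0.03],[1,312,-190,0.03]]}}

```text
time: 14.78
position: [472.0, 185.0, 387.9]
orientation: [0.002, 0.012, 1.0, -0.001]
ft_force: [0.0, -0.9, -5.6]
grip_width: 0.082
```

```bash
python3 look.py w9 hook_seat guard_end empty_cell latch_nose; python3 - <<'E'
from h import *
print(manip.get_state()['orientation'])
im=optics.snapshot("scene"); cv2.imwrite("pics/s9.png",cv2.resize(im[100:290,120:420,::-1],(800,507),interpolation=cv2.INTER_CUBIC))
E
```

```text
14.775 [472.  185.  387.9] [-0.5  0.2  0.   1.7 -0.   1.1  1.1] 0.082 [ 0.  -0.9 -5.6]
hook_seat 0.69 [328.5 173.2] [474.8 260.9 155. ]
guard_end 0.91 [282.3 176.4] [472.  211.3 174. ]
guard_end 0.62 [221.8 233.6] [531.9 148.7 174. ]
empty_cell 0.78 [221.3 234.8] [617.5 124.6   0. ]
latch_nose 0.51 [226.5 251.4] [639.  133.8  18. ]
[ 2.71200517e-03  1.33060472e-02  9.99907731e-01 -3.52314807e-04]
```

View pics/w9.png

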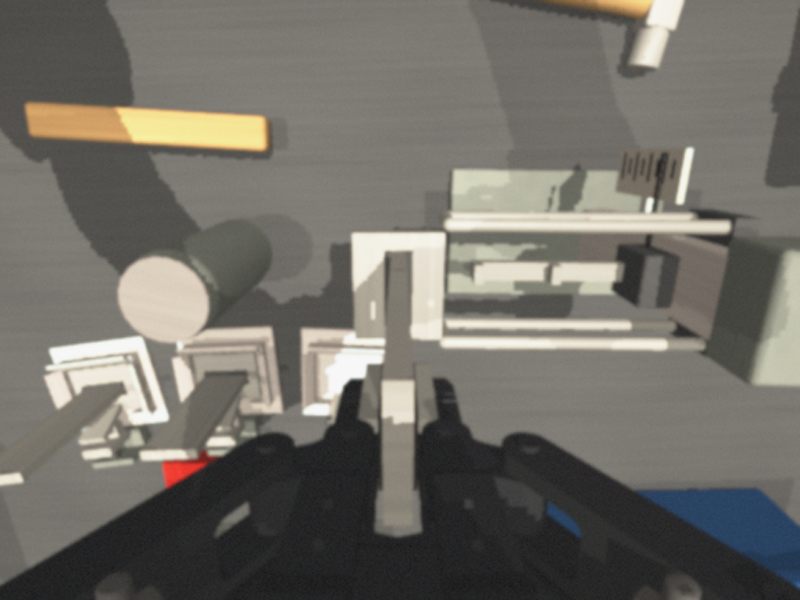

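View pics/s9.png

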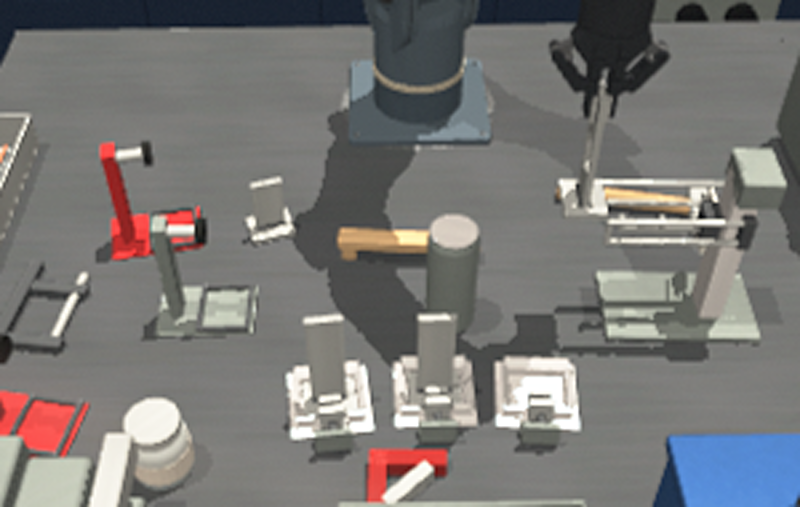

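Emit:
{"op": "jog_arm", "data": {"steps": [[0,-8,0,0],[-1,-13,15,0],[-1,-13,60,0],[-1,-13,95,0],[-1,-13,111,0],[-1,-13,113,0],[-1,-13,113,0]]}}

```text
time: 15.95
position: [473.8, 171.2, 276.3]
orientation: [0.003, 0.013, 1.0, -0.0]
ft_force: [-0.4, -0.4, -5.4]
grip_width: 0.089
```

```bash
python3 look.py w10 hook_seat guard_end empty_cell; python3 - <<'E'
from h import *
im=optics.snapshot("scene"); cv2.imwrite("pics/s10.png",cv2.resize(im[130:250,300:430,::-1],(800,738),interpolation=cv2.INTER_CUBIC)[:600])
E
```

```text
15.95 [473.8 171.2 276.3] [-0.5  0.3  0.   1.9 -0.   0.9  1.1] 0.089 [-0.4 -0.4 -5.4]
hook_seat 0.83 [389.5 211.6] [476.2 262.8 155. ]
guard_end 0.94 [322.6 221.3] [473.7 213.  174. ]
empty_cell 0.85 [223.9 271.3] [619.1 126.2   0. ]
```

View pics/w10.png

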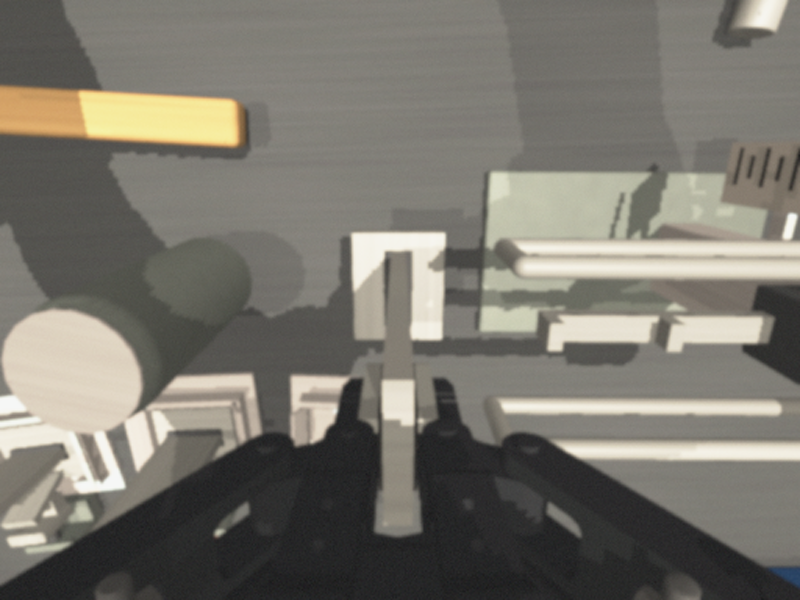

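View pics/s10.png

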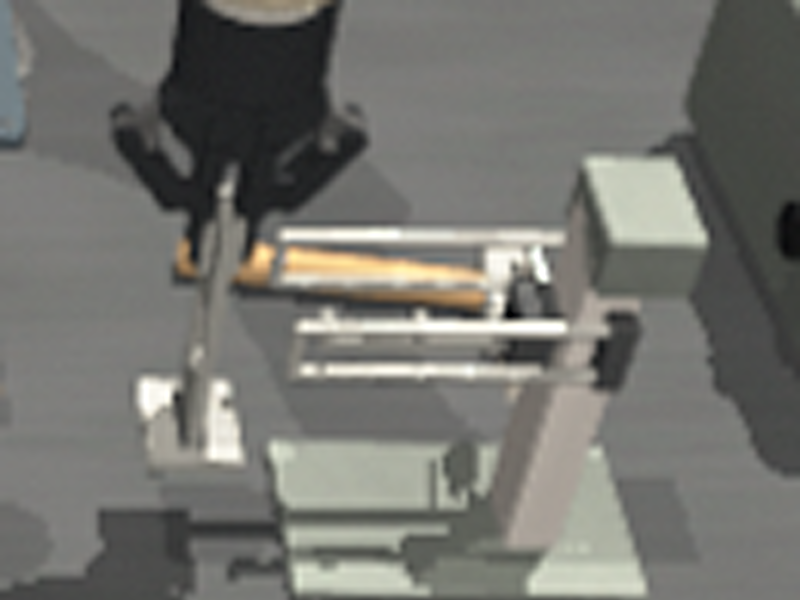

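Emit:
{"op": "jog_arm", "data": {"steps": [[0,8,0,0],[0,25,0,0],[0,43,0,0],[0,61,0,0],[0,77,0,0],[0,88,0,0],[0,91,0,0],[0,91,0,0]]}}

```text
time: 17.2
position: [476.1, 262.2, 276.2]
orientation: [0.003, 0.013, 1.0, -0.0]
ft_force: [0.2, -0.6, -5.1]
grip_width: 0.083
```

```bash
python3 look.py w11 hook_seat; python3 - <<'E'
from h import *
im=optics.snapshot("scene"); cv2.imwrite("pics/s11.png",cv2.resize(im[130:250,300:430,::-1],(800,738),interpolation=cv2.INTER_CUBIC)[:600])
E
```

```text
17.2 [476.1 262.2 276.2] [-0.6  0.4  0.   1.8 -0.   0.9  0.9] 0.083 [ 0.2 -0.6 -5.1]
hook_seat 0.64 [255.3 210.7] [475.2 262.1 155. ]
```

View pics/w11.png

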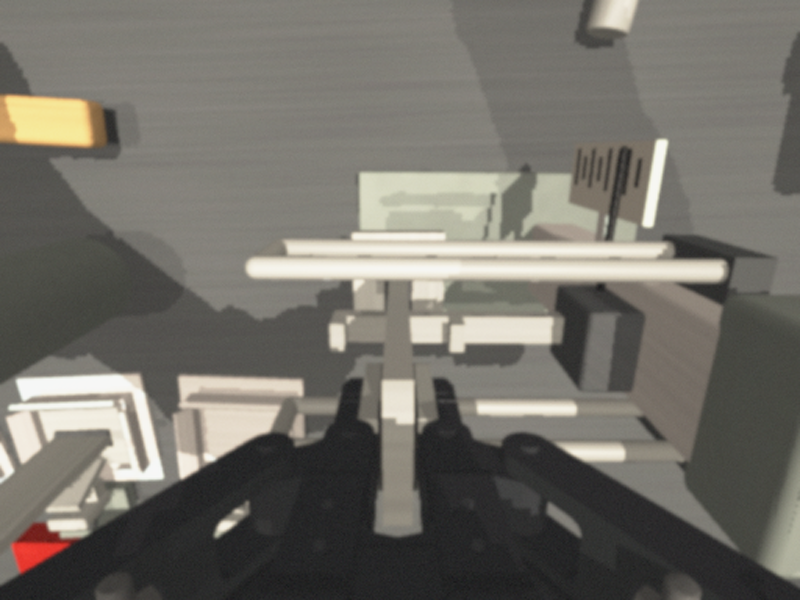

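View pics/s11.png

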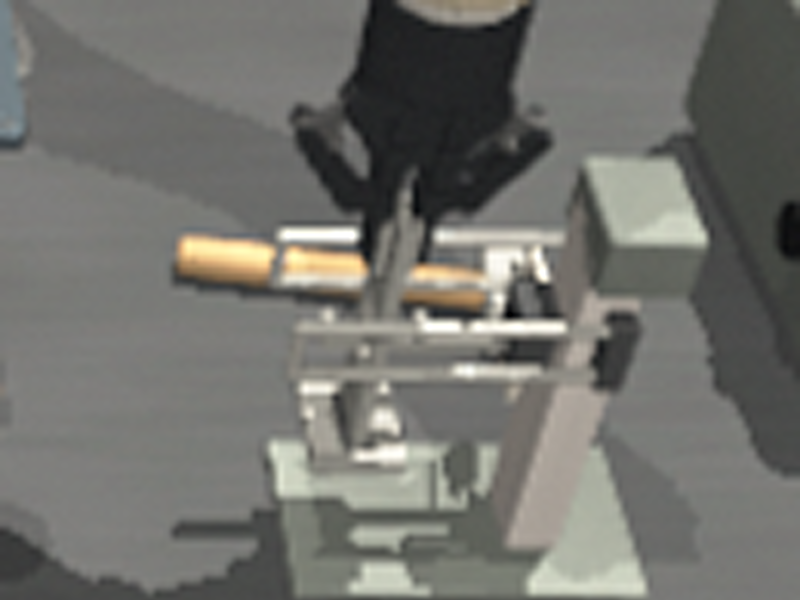

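Emit:
{"op": "jog_arm", "data": {"steps": [[0,0,6,0],[0,0,13,0],[0,0,19,0],[0,0,23,0],[0,0,27,0],[0,0,31,0],[0,0,35,0],[0,0,38,0],[0,0,38,0],[0,0,38,0]]}}

```text
time: 18.6
position: [476.4, 261.7, 238.5]
orientation: [0.003, 0.014, 1.0, -0.0]
ft_force: [-2.9, -1.3, -0.8]
grip_width: 0.088
```

Emit:
{"op": "jog_arm", "data": {"steps": [[0,0,2,0],[0,0,3,0],[0,0,3,0]]}}

```text
time: 18.98
position: [476.4, 261.7, 235.5]
orientation: [0.003, 0.014, 1.0, -0.0]
ft_force: [-2.5, -1.5, -0.4]
grip_width: 0.086
```

```bash
python3 look.py w12; python3 - <<'E'
from h import *
im=optics.snapshot("scene"); cv2.imwrite("pics/s12.png",cv2.resize(im[130:250,300:430,::-1],(800,738),interpolation=cv2.INTER_CUBIC)[:600])
E
```

```text
18.975 [476.4 261.7 235.5] [-0.6  0.5  0.   1.9  0.   0.8  0.9] 0.086 [-2.5 -1.5 -0.4]
```

View pics/w12.png

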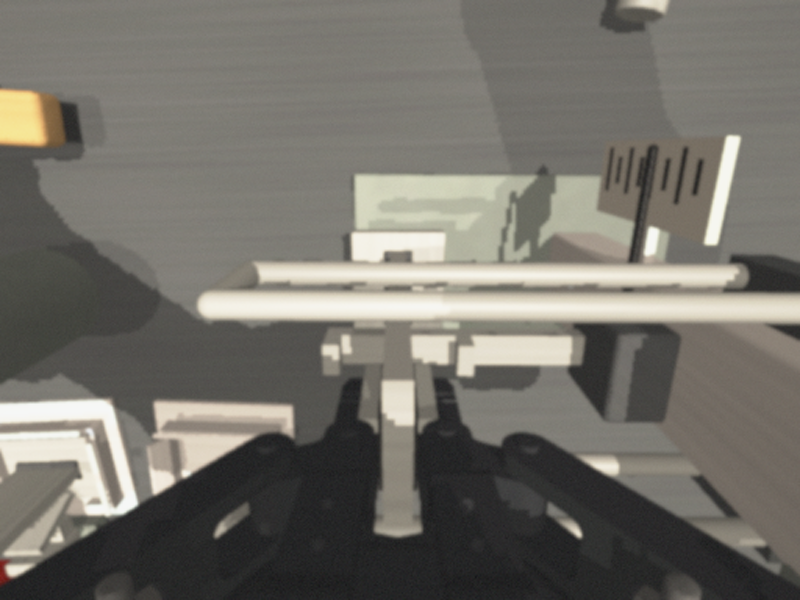

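View pics/s12.png

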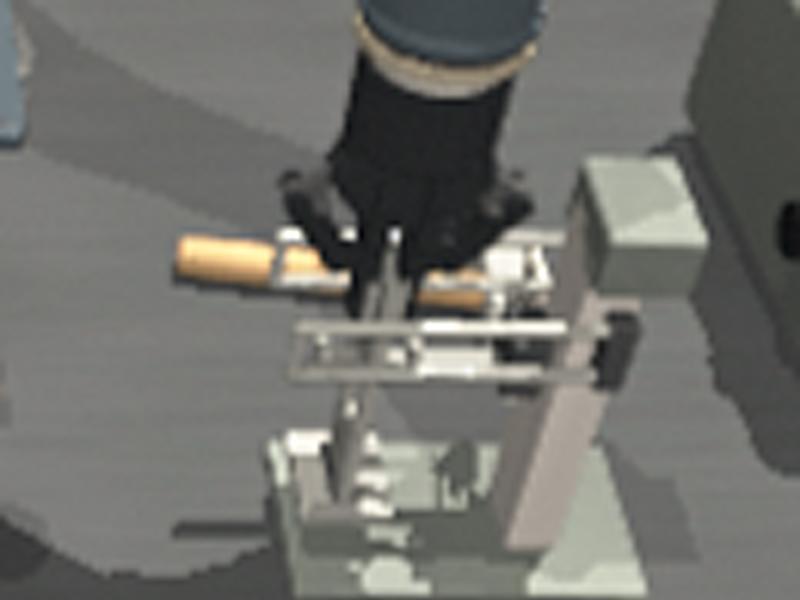

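Emit:
{"op": "jog_arm", "data": {"steps": [[0,0,0,0],[0,0,0,0],[0,0,0,0],[0,0,0,0],[0,0,0,0],[0,0,0,0],[0,0,0,0],[0,0,0,0]], "grip": 120}}

```text
time: 20.08
position: [476.4, 261.7, 235.5]
orientation: [0.003, 0.014, 1.0, -0.0]
ft_force: [-0.7, -0.1, -0.2]
grip_width: 0.528
```

```bash
python3 look.py w13; python3 - <<'E'
from h import *
im=optics.snapshot("scene"); cv2.imwrite("pics/s13.png",cv2.resize(im[130:250,300:430,::-1],(800,738),interpolation=cv2.INTER_CUBIC)[:600])
E
```

```text
20.075 [476.4 261.7 235.5] [-0.6  0.5  0.   1.9  0.   0.8  0.9] 0.528 [-0.7 -0.1 -0.2]
```

View pics/w13.png

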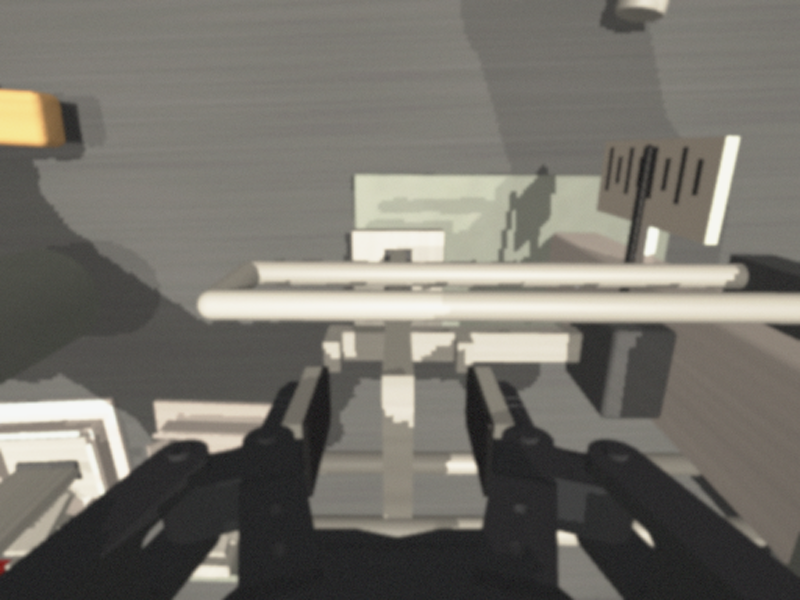

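View pics/s13.png

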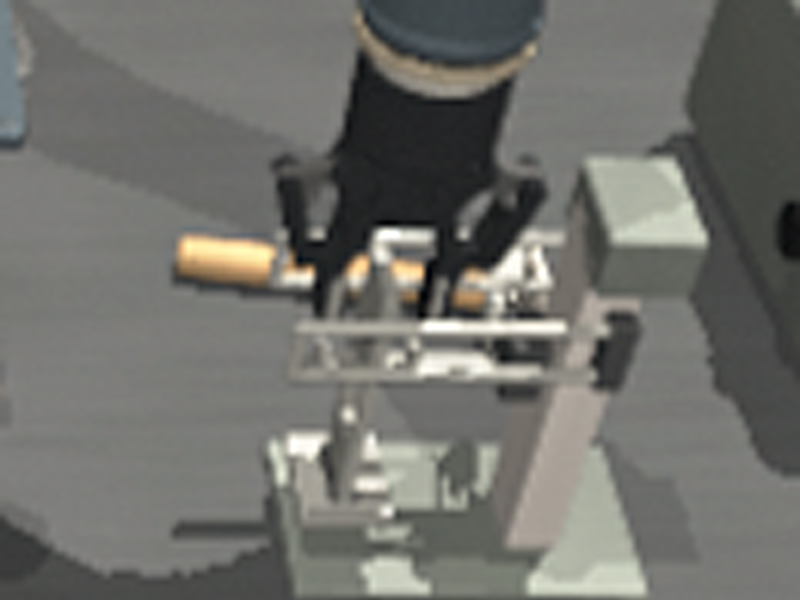

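Emit:
{"op": "jog_arm", "data": {"steps": [[0,0,0,0],[0,0,0,0],[0,0,0,0],[0,0,0,0],[0,0,0,0],[0,0,0,0],[0,0,0,0],[0,0,0,0],[0,0,0,0],[0,0,0,0],[0,0,0,0],[0,0,0,0],[0,0,0,0],[0,0,0,0],[0,0,0,0],[0,0,0,0],[0,0,0,0],[0,0,0,0],[0,0,0,0],[0,0,0,0]]}}

```text
time: 22.68
position: [476.4, 261.7, 235.5]
orientation: [0.003, 0.014, 1.0, -0.0]
ft_force: [-0.7, 0.5, 0.0]
grip_width: 0.533
```

```bash
python3 - <<'E'
import pickle
from h import *
_,a,_=pickle.load(open("pics/w13.pkl","rb"))
im=optics.snapshot("wrist"); d=np.abs(im.astype(int)-a).max(2); print(d.mean(),(d>40).sum(), manip.get_state()["ft_force"])
E
```

```text
2.2635701497395835 0 [-0.23033626  0.32586691 -0.41672519]
```

Emit:
{"op": "jog_arm", "data": {"steps": [[0,0,0,0],[0,0,0,0],[0,0,0,0],[0,0,0,0],[0,0,0,0],[0,0,0,0],[0,0,0,0]], "grip": 255}}

```text
time: 23.6
position: [476.4, 261.7, 235.5]
orientation: [0.003, 0.014, 1.0, -0.0]
ft_force: [-1.3, 0.3, 0.2]
grip_width: 0.088
```

Emit:
{"op": "jog_arm", "data": {"steps": [[0,0,-5,0],[0,0,-11,0],[0,0,-18,0],[0,0,-25,0],[0,0,-32,0],[0,0,-38,0],[0,0,-41,0],[0,0,-41,0],[0,0,-41,0]]}}

```text
time: 24.72
position: [476.0, 261.7, 276.3]
orientation: [0.003, 0.014, 1.0, -0.0]
ft_force: [-0.1, -0.7, -5.7]
grip_width: 0.086
```

```bash
python3 look.py w14
```

```text
24.725 [476.  261.7 276.3] [-0.6  0.4  0.   1.8 -0.   0.9  0.9] 0.086 [-0.1 -0.7 -5.7]
```

View pics/w14.png

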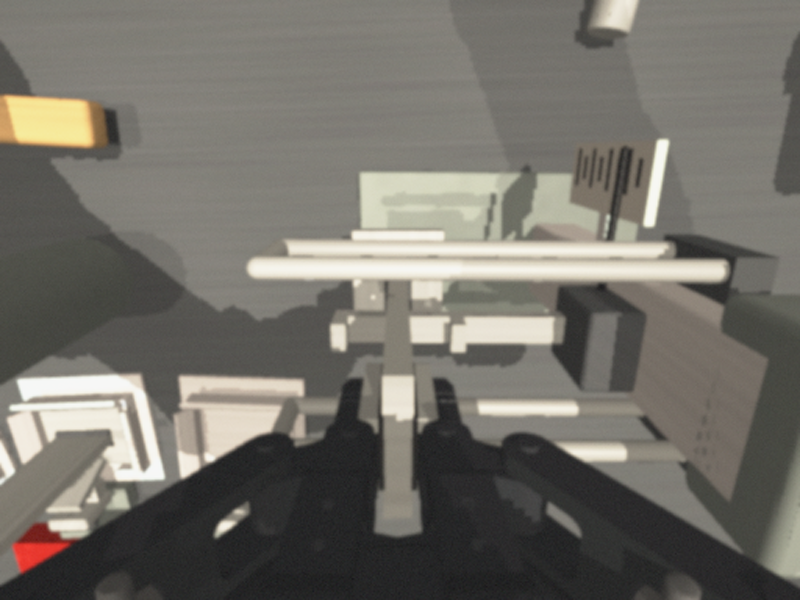

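Emit:
{"op": "jog_arm", "data": {"steps": [[0,-8,0,0],[0,-25,0,0],[0,-45,0,0],[0,-65,0,0],[0,-83,0,0],[0,-92,0,0],[0,-94,0,0],[0,-94,0,0]]}}

```text
time: 25.78
position: [473.5, 168.2, 276.4]
orientation: [0.003, 0.013, 1.0, -0.0]
ft_force: [-0.5, 0.9, -5.5]
grip_width: 0.086
```

```bash
python3 look.py w15 empty_cell hook_seat latch_nose
```

```text
25.775 [473.5 168.2 276.4] [-0.5  0.3  0.   1.9 -0.   0.9  1.1] 0.086 [-0.5  0.9 -5.5]
hook_seat 0.72 [391.7 207.9] [473.2 261.1 155. ]
```

View pics/w15.png

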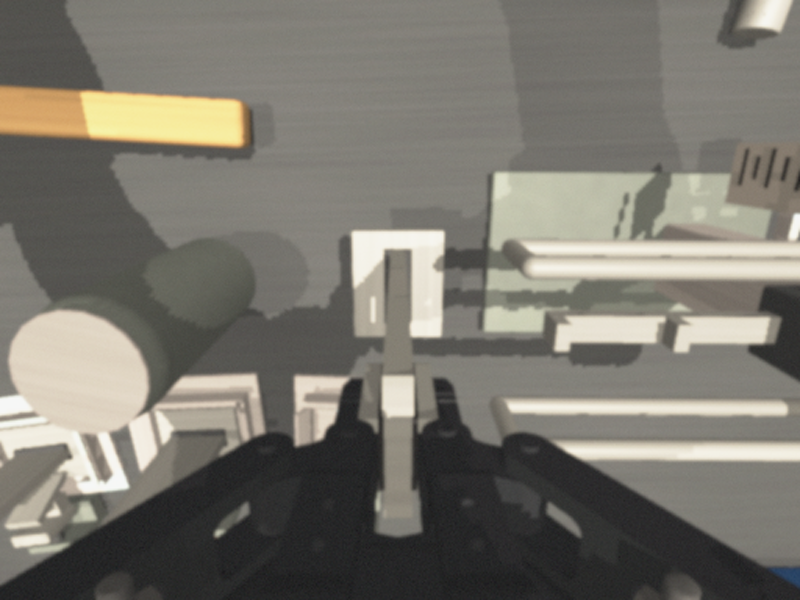

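Emit:
{"op": "jog_arm", "data": {"steps": [[-15,0,-20,0],[-50,0,-50,0],[-80,10,-69,0],[-85,40,-69,0],[-85,65,-69,0],[-85,69,-69,0],[-85,69,-69,0]]}}

```text
time: 26.85
position: [559.6, 235.1, 345.4]
orientation: [0.003, 0.013, 1.0, -0.001]
ft_force: [0.4, -0.5, -5.5]
grip_width: 0.079
```

```bash
python3 look.py w16 empty_cell latch_nose; python3 - <<'E'
import pickle,cv2
P,im,s=pickle.load(open("pics/w16.pkl","rb"))
cv2.imwrite("pics/w16c.png",cv2.resize(im[150:270,140:300,::-1],None,fx=5,fy=5,interpolation=cv2.INTER_CUBIC))
E
```

```text
26.85 [559.6 235.1 345.4] [-0.5  0.4  0.   1.6 -0.   1.1  1.1] 0.079 [ 0.4 -0.5 -5.5]
empty_cell 0.81 [181.1 193.7] [617.6 125.7   0. ]
latch_nose 0.33 [ 69.8 279.3] [745.5 -54.2  18. ]
```

View pics/w16.png

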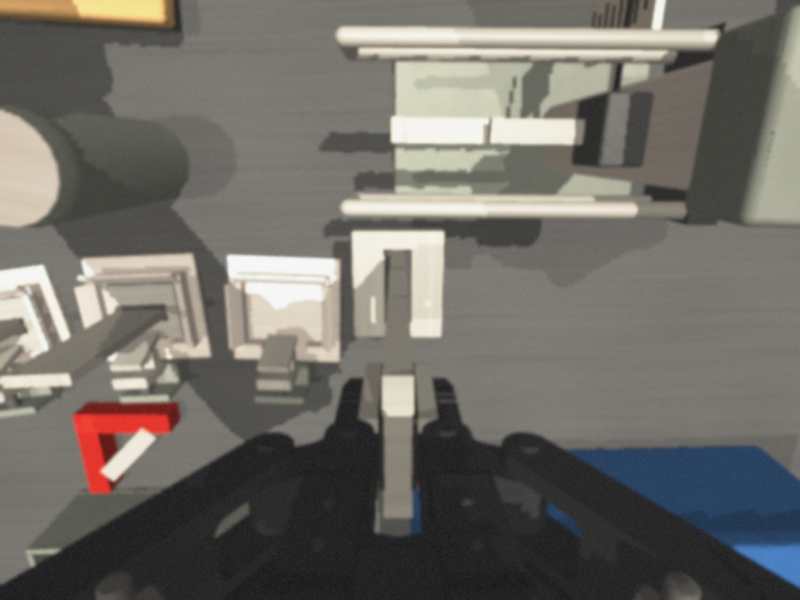

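View pics/w16c.png

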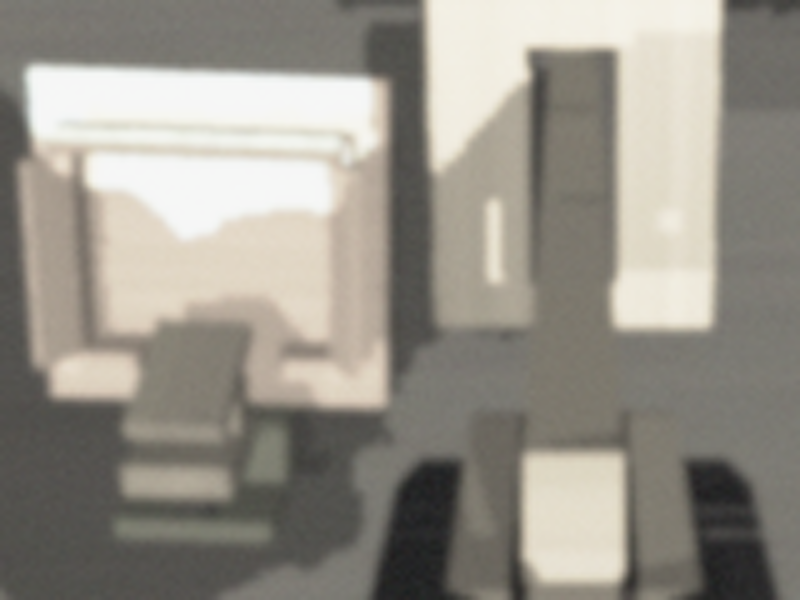

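```bash
python3 - <<'E'
import pickle
from h import *
np.set_printoptions(precision=1,suppress=True)
P,im,s=pickle.load(open("pics/w16.pkl","rb"))
g=lambda u,v:(140+u/5,150+v/5)
pts=dict(TL=(27,65),TR=(390,78),BR=(388,410),BL=(47,400),lipTL=(20,160),lipBL=(40,368),fTL=(85,152),fTR=(333,160),fBL=(100,338),fBR=(330,350),nose=(160,322),noseR=(250,325),lip1=(55,122),lip2=(350,133),foot1=(425,0),foot3=(437,328),foot4=(716,328))
for n,(u,v) in pts.items():
    print(n,[plane(P,g(u,v),z)[:2] for z in (0,4,18,28)])
R=s["position"];print(R)
# foot in hand: origin ~ 345.4-198.5=147
f=lambda u,v:(u/1.5625,v/1.5625)
for u,v in [(351,231),(445,231),(443,337),(353,335)]: print(plane(P,f(u,v),157))
for u,v in [(386,362),(414,362)]: print(plane(P,f(u,v),147+165), "?")
E
```

```text
TL [array([570.8,  79.9]), array([570. ,  81.4]), array([567. ,  86.7]), array([564.9,  90.5])]
TR [array([577.2, 182.1]), array([576.3, 182.6]), array([573.1, 184.4]), array([570.9, 185.8])]
BR [array([680.1, 175. ]), array([678.2, 175.6]), array([671.6, 177.7]), array([666.9, 179.2])]
BL [array([674.2,  71.9]), array([672.4,  73.5]), array([665.9,  79. ]), array([661.3,  83. ])]
lipTL [array([598.6,  74.1]), array([597.5,  75.7]), array([593.6,  81.1]), array([590.8,  85. ])]
lipBL [array([663.6,  71.2]), array([661.9,  72.7]), array([655.8,  78.3]), array([651.5,  82.3])]
fTL [array([596.7,  93.1]), array([595.6,  94.5]), array([591.7,  99.3]), array([589. , 102.8])]
fTR [array([600.9, 164.2]), array([599.7, 164.9]), array([595.8, 167.3]), array([592.9, 169.1])]
fBL [array([654.3,  90.4]), array([652.7,  91.8]), array([646.9,  96.7]), array([642.8, 100.3])]
fBR [array([660. , 158.9]), array([658.3, 159.6]), array([652.3, 162.2]), array([648.1, 164.1])]
nose [array([649.7, 108.9]), array([648.1, 110.1]), array([642.5, 114.4]), array([638.5, 117.5])]
noseR [array([651.3, 135.6]), array([649.7, 136.6]), array([644., 140.]), array([640. , 142.4])]
lip1 [array([587.6,  85.6]), array([586.6,  87.1]), array([583.1,  92.2]), array([580.5,  95.8])]
lip2 [array([593. , 169.6]), array([591.9, 170.3]), array([588.2, 172.5]), array([585.6, 174.1])]
foot1 [array([555.3, 193.2]), array([554.6, 193.6]), array([552.2, 195.1]), array([550.4, 196.1])]
foot3 [array([653.7, 191.3]), array([652. , 191.8]), array([646.3, 193.3]), array([642.2, 194.4])]
foot4 [array([655.8, 274.5]), array([654.1, 274.1]), array([648.3, 272.8]), array([644.2, 271.9])]
[559.6 235.1 345.4]
[526.2 209.4 157. ]
[527.6 261.3 157. ]
[590.7 260.4 157. ]
[588.1 207.1 157. ]
[532.5 232.4 312. ] ?
[532.6 239.1 312. ] ?
```

```bash
python3 - <<'E'
import pickle
from h import *
np.set_printoptions(precision=1,suppress=True)
P,im,s=pickle.load(open("pics/w1.pkl","rb"))
g=lambda u,v:(150+u/5,195+v/5)
X=[]
for n,u,v,z in [("TL",78,68,0),("TR",382,80,0),("BR",374,352,0),("fBL",128,290,4),("fTR",325,155,4),("fTL",130,145,4),("nl",175,285,18),("nr",253,285,18)]:
    x=plane(P,g(u,v),z); X.append(x); print(n,x)
print((X[0]+X[2])/2)
# overlay check on w16 with hypothesised pose
P,im,s=pickle.load(open("pics/w16.pkl","rb"))
import math
def W(c,a,x,y,z): return [c[0]+x*math.cos(a)-y*math.sin(a),c[1]+x*math.sin(a)+y*math.cos(a),z]
big=cv2.resize(im[150:270,140:300,::-1],None,fx=5,fy=5,interpolation=cv2.INTER_CUBIC)
c=(625.3,128);a=-0.068
def poly(ps,col):
    q=[(proj(P,W(c,a,*p))-[140,150])*5 for p in ps]; cv2.polylines(big,[np.int32(q)],True,col,1)
poly([(-50,-50,0),(50,-50,0),(50,50,0),(-50,50,0)],(0,0,255))
poly([(-29.5,-35.5,4),(29.5,-35.5,4),(29.5,35.5,4),(-29.5,35.5,4)],(0,255,0))
poly([(-29.5,-35.5,18),(29.5,-35.5,18),(29.5,35.5,18),(-29.5,35.5,18)],(255,0,0))
poly([(18,-13,18),(18,13,18),(18,13,19)],(255,0,255))
cv2.imwrite("pics/ov.png",big)
E
```

```text
TL [572.4  80.4   0. ]
TR [576.8 182.1   0. ]
BR [680.6 176.3   0. ]
fBL [653.5  91.7   4. ]
fTR [602.4 162.5   4. ]
fTL [598.7  96.7   4. ]
nl [643.9 111.8  18. ]
nr [643.9 138.2  18. ]
[626.5 128.3   0. ]
```

View pics/ov.png

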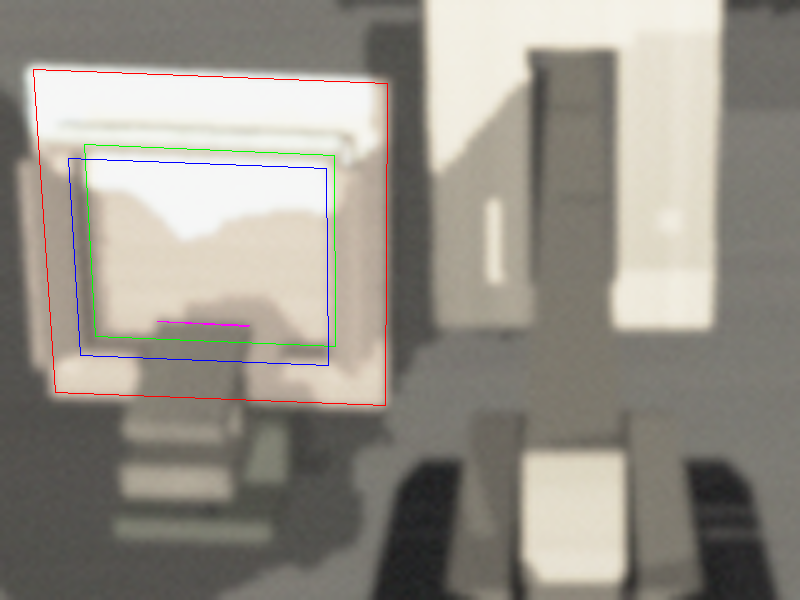

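Emit:
{"op": "jog_arm", "data": {"steps": [[-8,-12,0,0.16],[-16,-24,0,0.34],[-24,-36,0,0.52],[-32,-48,0,0.7],[-40,-60,0,0.88],[-48,-72,0,1.06],[-56,-84,0,1.24],[-63,-96,0,1.42],[-69,-106.5,10,1.58],[-69,-106.5,40,1.609],[-69,-106.5,70,1.609],[-69,-106.5,80,1.609],[-69,-106.5,80,1.609],[-69,-106.5,80,1.609]]}}

```text
time: 28.75
position: [627.1, 125.3, 267.7]
orientation: [0.003, 0.73, 0.683, 0.003]
ft_force: [0.5, 1.4, -5.2]
grip_width: 0.085
```

```bash
python3 look.py w17 empty_cell; python3 - <<'E'
from h import *
from scipy.spatial.transform import Rotation as R
print(R.from_quat(manip.get_state()["orientation"],scalar_first=True).as_matrix().round(4))
im=optics.snapshot("scene"); cv2.imwrite("pics/s17.png",cv2.resize(im[180:280,260:390,::-1],(780,600),interpolation=cv2.INTER_CUBIC)[:600])
E
```

```text
28.75 [627.1 125.3 267.7] [-0.5  0.6  0.4  1.6 -0.3  1.  -0.1] 0.085 [ 0.5  1.4 -5.2]
[[ 6.590e-02  9.978e-01  8.200e-03]
 [ 9.978e-01 -6.590e-02 -7.000e-04]
 [-1.000e-04  8.200e-03 -1.000e+00]]
```

View pics/w17.png

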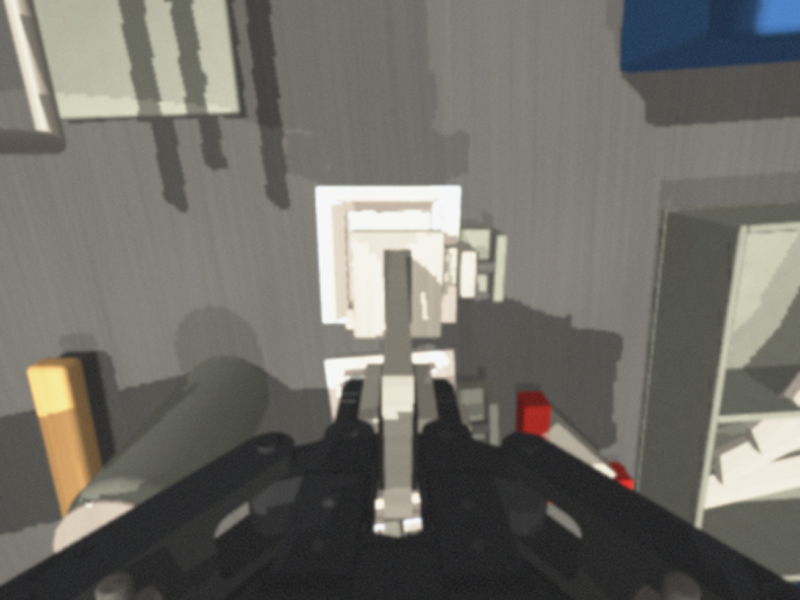

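View pics/s17.png

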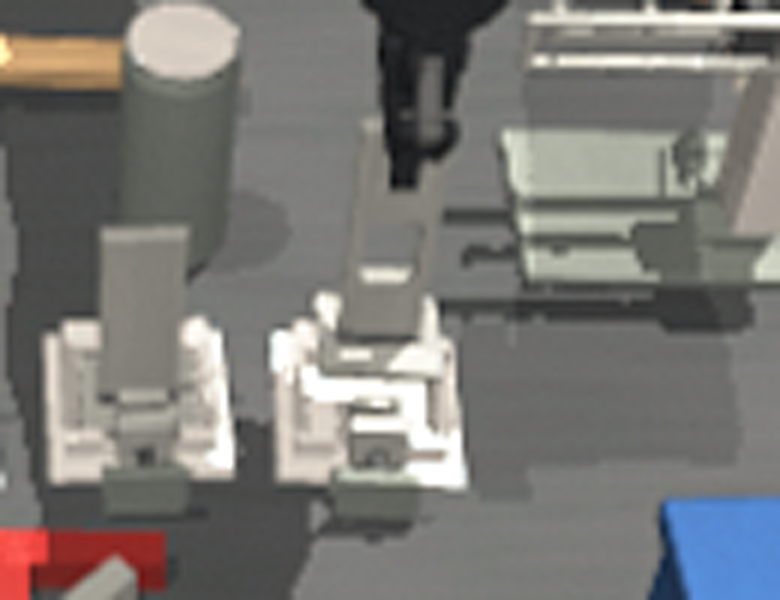

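```bash
cat > ov.py <<'E'
import pickle,math,sys
from h import *
np.set_printoptions(precision=1,suppress=True)
tag,cx,cy,a=sys.argv[1],*map(float,sys.argv[2:5])
P,im,s=pickle.load(open(f"pics/{tag}.pkl","rb"))
x0,y0,x1,y1=[int(v) for v in sys.argv[5:9]]
k=6
big=cv2.resize(im[y0:y1,x0:x1,::-1],None,fx=k,fy=k,interpolation=cv2.INTER_CUBIC)
def poly(c,a,ps,col):
    q=[(proj(P,[c[0]+x*math.cos(a)-y*math.sin(a),c[1]+x*math.sin(a)+y*math.cos(a),z])-[x0,y0])*k for x,y,z in ps]; cv2.polylines(big,[np.int32(q)],True,col,1)
R=lambda hx,hy,z:[(-hx,-hy,z),(hx,-hy,z),(hx,hy,z),(-hx,hy,z)]
poly((cx,cy),a,R(50,50,0),(0,0,255)); poly((cx,cy),a,R(29.5,35.5,4),(0,255,0)); poly((cx,cy),a,R(29.5,35.5,18),(255,0,0))
zf=s["position"][2]-198.5
from scipy.spatial.transform import Rotation
M=Rotation.from_quat(s["orientation"],scalar_first=True).as_matrix()
b=s["position"]+M[:,0]*1.4-M[:,1]*0.6+M[:,2]*198.5
ya=math.atan2(M[1,1],M[0,1]); print("foot est",b,ya)
poly(b[:2],ya,R(26,32,b[2]+10),(255,0,255)); poly(b[:2],ya,R(26,32,b[2]),(0,160,255))
cv2.imwrite(f"pics/{tag}_ov.png",big)
E
python3 ov.py w17 625.5 128 -0.065 190 105 325 225
```

```text
foot est [628.2 126.6  69.2] -0.06603684452724523
```

View pics/w17_ov.png

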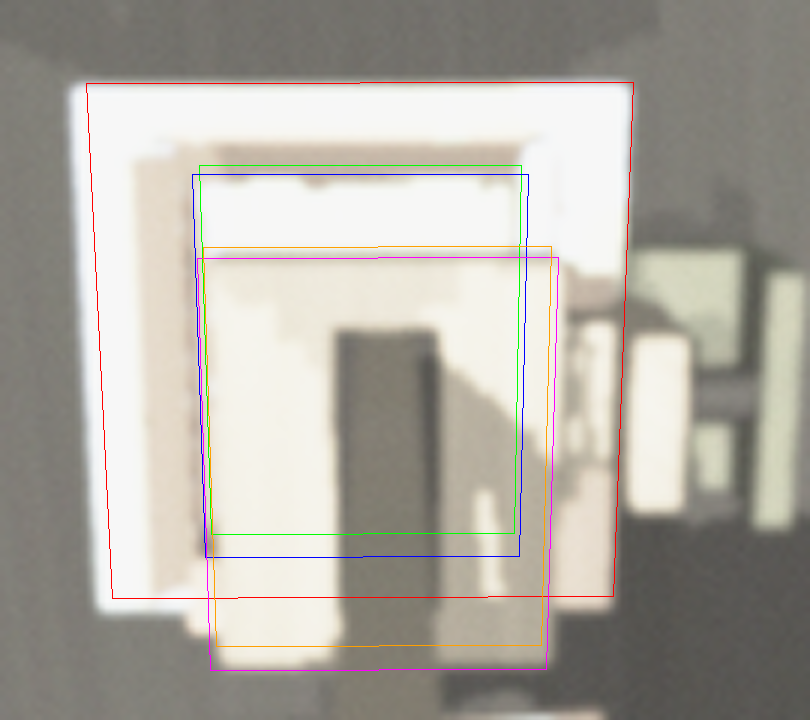

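Emit:
{"op": "jog_arm", "data": {"steps": [[0.8,-3.5,5,0],[0.8,-3.6,17,0],[0.8,-3.6,28,0],[0.8,-3.6,33,0],[0.8,-3.6,33,0],[0.8,-3.6,33,0]]}}

```text
time: 29.65
position: [623.4, 126.5, 234.3]
orientation: [0.003, 0.73, 0.683, 0.002]
ft_force: [-2.1, -0.2, -5.0]
grip_width: 0.088
```

```bash
python3 look.py w18; python3 ov.py w18 625.5 128 -0.065 190 105 325 225
```

```text
29.65 [623.4 126.5 234.3] [-0.5  0.6  0.4  1.6 -0.3  0.9 -0.1] 0.088 [-2.1 -0.2 -5. ]
foot est [624.4 127.8  35.8] -0.06585103611684326
```

View pics/w18_ov.png

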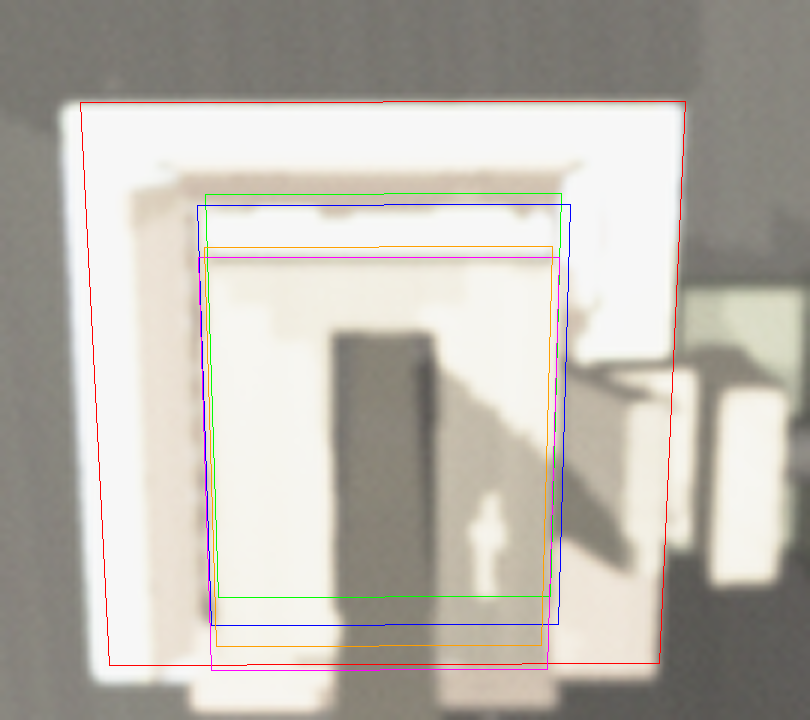

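Emit:
{"op": "jog_arm", "data": {"steps": [[0,0.5,3,0],[0,0.5,6,0],[0,0.5,9,0],[0,0.5,12,0],[0,0.5,15,0],[0,0.5,15,0]]}}

```text
time: 30.45
position: [623.7, 126.5, 218.8]
orientation: [0.003, 0.73, 0.683, 0.002]
ft_force: [-2.7, 0.6, -6.5]
grip_width: 0.082
```

```bash
python3 look.py w19; python3 ov.py w19 625.5 128 -0.065 190 105 325 225
```

```text
30.45 [623.7 126.5 218.8] [-0.5  0.6  0.4  1.7 -0.3  0.9 -0.1] 0.082 [-2.7  0.6 -6.5]
foot est [624.4 127.7  20.3] -0.06581247416022584
```

View pics/w19_ov.png

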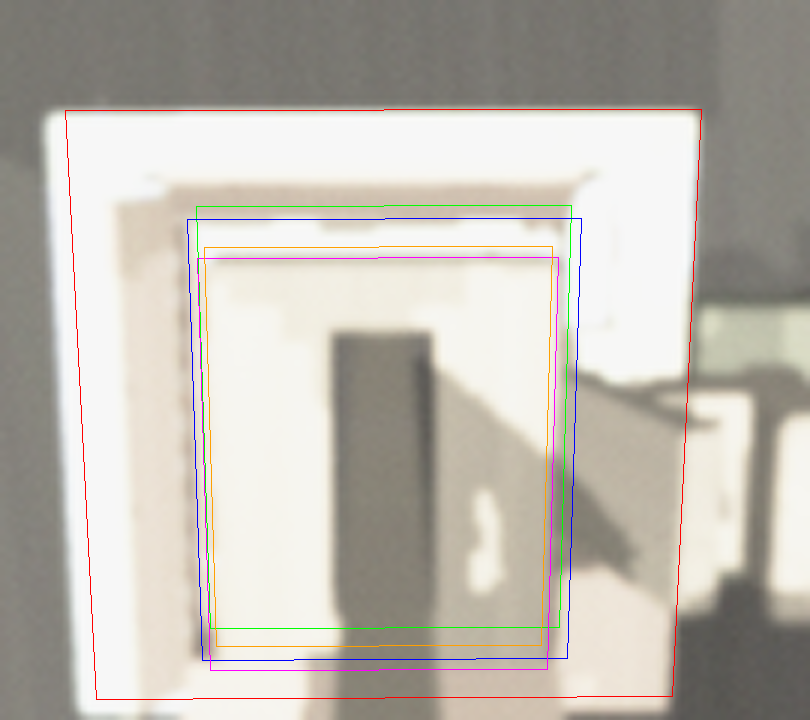

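Emit:
{"op": "jog_arm", "data": {"steps": [[0,0.2,3,0],[0,0.2,6,0],[0,0.2,9,0],[0,0.2,12,0],[0,0.2,14,0],[0,0.2,14,0]]}}

```text
time: 31.25
position: [624.9, 126.5, 205.9]
orientation: [0.003, 0.73, 0.683, 0.003]
ft_force: [0.4, 1.2, 2.1]
grip_width: 0.082
```

Emit:
{"op": "jog_arm", "data": {"steps": [[0,0,1.5,0],[0,0,3,0],[0,0,4,0],[0,0,4,0]]}}

```text
time: 31.75
position: [625.7, 127.1, 205.6]
orientation: [0.003, 0.73, 0.684, 0.005]
ft_force: [-8.8, 2.3, 29.4]
grip_width: 0.086
```

```bash
python3 look.py w20; python3 ov.py w20 625.5 128 -0.065 190 105 325 225;python3 - <<'E'
from h import *
im=optics.snapshot("scene"); cv2.imwrite("pics/s20.png",cv2.resize(im[180:280,260:390,::-1],(780,600),interpolation=cv2.INTER_CUBIC)[:600])
E
```

```text
31.75 [625.7 127.1 205.6] [-0.5  0.6  0.4  1.7 -0.3  0.9 -0.1] 0.086 [-8.8  2.3 29.4]
foot est [627.6 128.9   7.1] -0.06551854755090294
```

View pics/w20_ov.png

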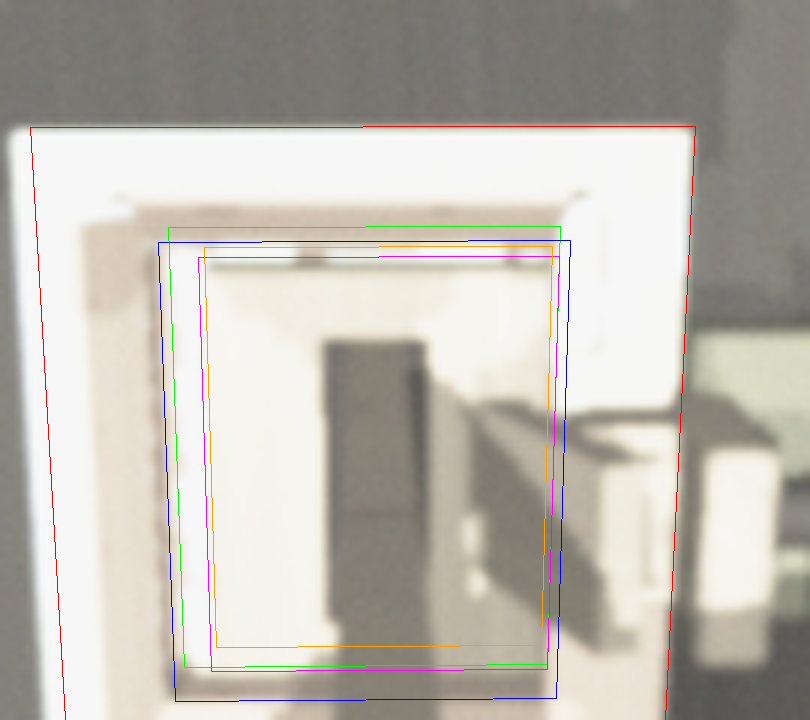

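View pics/s20.png

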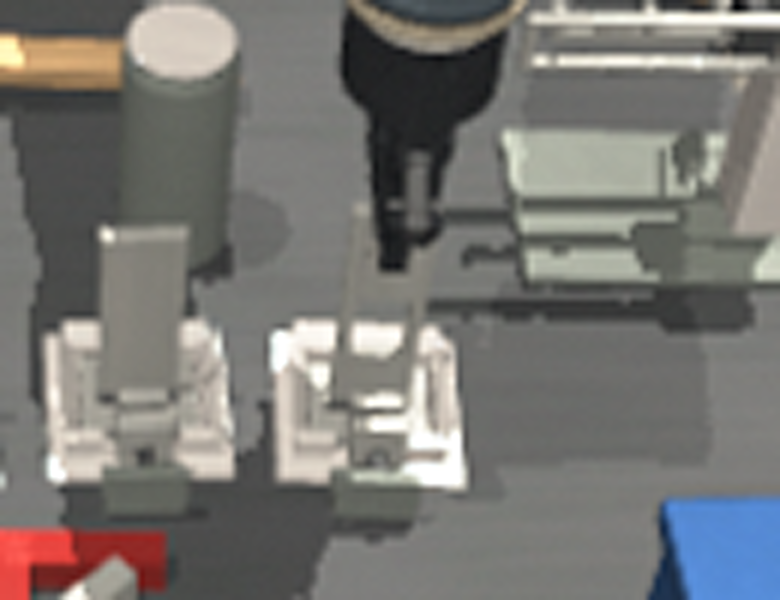

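Emit:
{"op": "jog_arm", "data": {"steps": [[0,0,-0.5,0],[0,0,-0.5,0],[0,0,-0.5,0],[0,0,-0.5,0],[0,0,-0.5,0],[0,0,-20,0],[0,0,-60,0],[0,0,-100,0],[0,0,-130,0],[0,0,-130,0]], "grip": 0}}

```text
time: 33.1
position: [624.9, 126.6, 338.0]
orientation: [0.005, 0.73, 0.684, 0.007]
ft_force: [0.3, -0.6, -0.1]
grip_width: 1.004
```

```bash
python3 look.py w21 bracket empty_cell;python3 - <<'E'
from h import *
im=optics.snapshot("scene"); cv2.imwrite("pics/s21.png",cv2.resize(im[180:280,260:390,::-1],(780,600),interpolation=cv2.INTER_CUBIC)[:600])
E
```

```text
33.1 [624.9 126.6 338. ] [-0.6  0.5  0.5  1.5 -0.2  1.1 -0.1] 1.004 [ 0.3 -0.6 -0.1]
bracket 0.77 [252.3 155.5] [628.4 127.4   5. ]
empty_cell 0.85 [249.5 150.6] [625.  133.5   0. ]
```

View pics/w21.png

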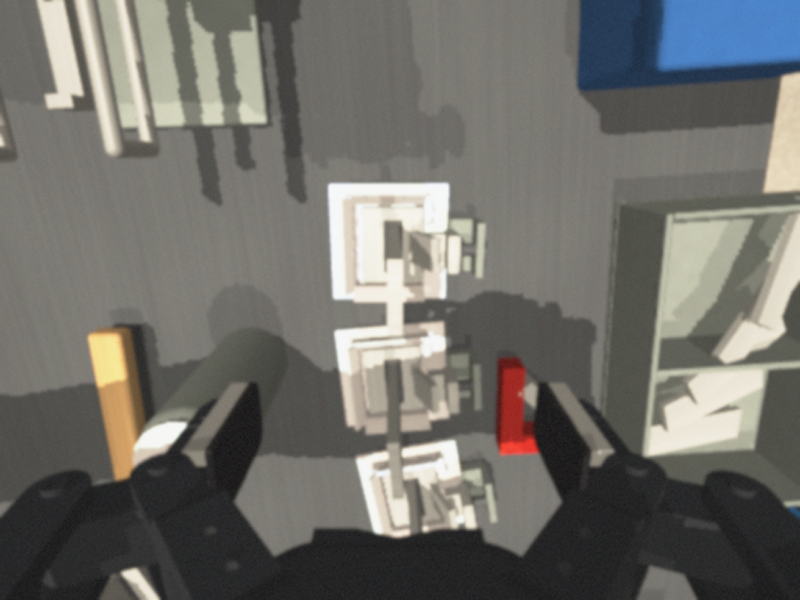

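View pics/s21.png

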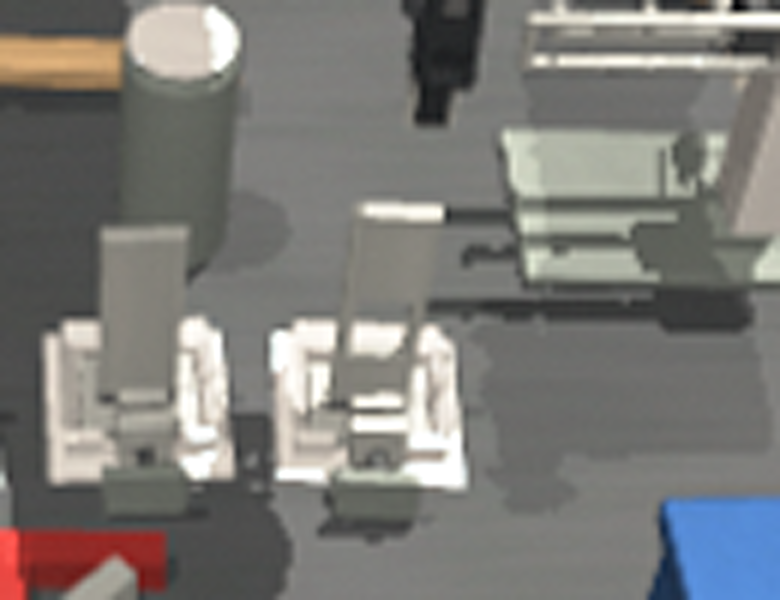

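```bash
python3 - <<'E'
import pickle,math
from h import *
np.set_printoptions(precision=1,suppress=True)
P,im,s=pickle.load(open("pics/w21.pkl","rb"))
x0,y0,x1,y1,k=205,110,320,235,6
big=cv2.resize(im[y0:y1,x0:x1,::-1],None,fx=k,fy=k,interpolation=cv2.INTER_CUBIC)
cv2.imwrite("pics/w21z.png",big[:600])
c=(625.5,128);a=-0.065
def poly(ps,col):
    q=[(proj(P,[c[0]+x*math.cos(a)-y*math.sin(a),c[1]+x*math.sin(a)+y*math.cos(a),z])-[x0,y0])*k for x,y,z in ps]; cv2.polylines(big,[np.int32(q)],True,col,1)
R=lambda hx,hy,z:[(-hx,-hy,z),(hx,-hy,z),(hx,hy,z),(-hx,hy,z)]
poly(R(50,50,0),(0,0,255));poly(R(26,32,14),(255,0,255));poly(R(4,22,169),(0,200,255));poly([(18,-13,18),(18,13,18),(18,0,18)],(0,255,0))
cv2.imwrite("pics/w21o.png",big[:600])
E
```

```text
(no output)
```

View pics/w21o.png

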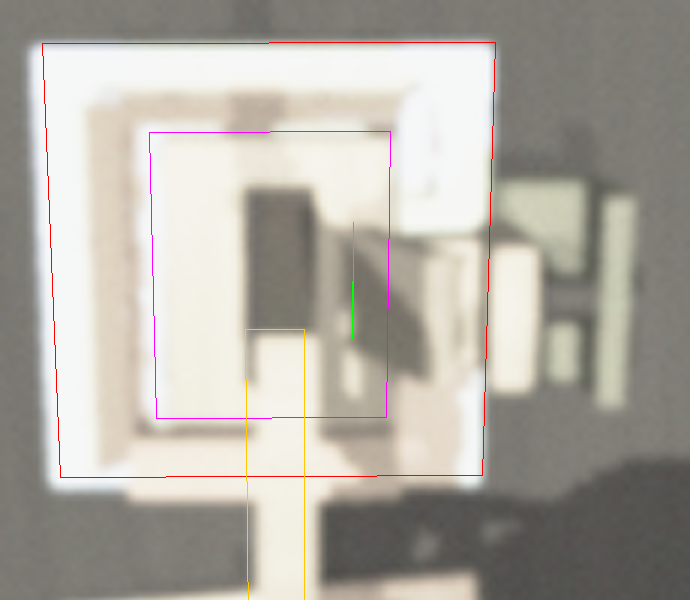

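View pics/w21z.png

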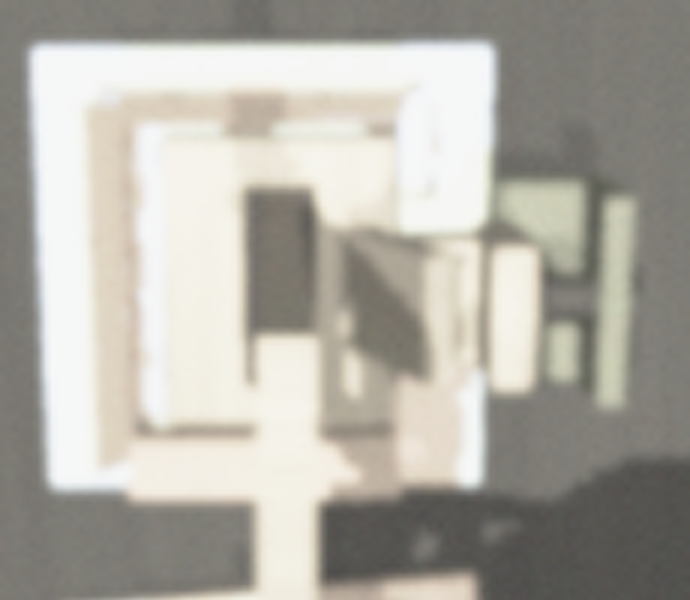

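```bash
python3 - <<'E'
from h import *
im=optics.snapshot("scene"); cv2.imwrite("pics/s22.png",cv2.resize(im[:,:,::-1],(800,600),interpolation=cv2.INTER_CUBIC))
E
```

```text
(no output)
```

View pics/s22.png

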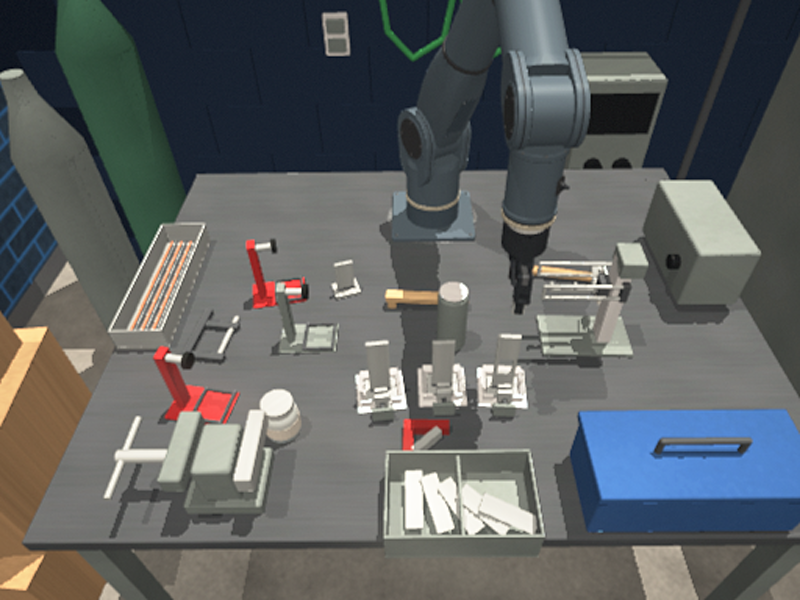

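The bracket stands in the cell at zoomed pixel (505,370), all bystanders are where they started, and the gripper is open and clear.

```bash
python3 -c "
from rig import manip
print(manip.finish_job()); print(manip.get_state()['time'])"
```

```text
the job is handed in; nothing more can be done
None
the job is handed in; nothing more can be done
```

The job was handed in at about 33 s, and nothing I saw failed; `finish_job` gives no verdict.

**What I did**
- I took the bracket out of the stand by its narrow edges, set it upright on the bench and let go.
- I re-gripped it by its flat faces and hung it on the hook. The load taken off the wrist put the sag at roughly 19 mm.
- I let go and left it hanging for about 3 s. A wrist picture taken about 2.6 s after the first showed no change.
- I lifted it off, turned it a quarter turn and pushed it into the empty cell, against about 30 N at the floor, then released it.

**Last checks**
- **Bracket:** it stands upright in the cell, about 2 mm from the middle.
- **Latch:** the nose lies over the foot, where its closed position should be.
- **Hook:** it was back up and empty once the bracket was lifted off.
- **Bystanders:** all look unmoved in the final picture.
- **Gripper:** it is open and clear, touching nothing.

**What disagreed**
- The trained network put the empty cell up to 8 mm off in x from my own geometric fit. I went by the fit, and the overlays on the picture agreed with it.
- The bracket slipped about 3 mm in the grip during the final push. The tool's height therefore does not show that the foot is on the floor. I judged that from the solid contact and the latch over the foot.

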